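# Build the sieve column on the balance

## Task

Build the test-sieve column on the balance, one piece at a time from the bottom up: the metal receiver upright in the centre of the round steel pan, then the blue fine sieve, the yellow medium sieve, the red coarse sieve, and the black lid on top. Each piece must sit fully down in the one below; leave the finished column standing and let go of it. Leave the amber bottle, the green cup, the brass weight and the sample dish where they stand.

Things in the scene. Friction and masses are not known exactly. Their poses are not given: they have to be found in the camera images.
- balance: Laboratory balance, fixed, on the left or right of the bench: white body 240 mm deep, 180 wide, 55 high, dark display at its front (-x of its frame, towards the robot); round flat steel weighing pan, 124 mm across, its top 65 mm above the table; the pan does not move. Origin: on the table directly under the pan's centre; z up.
- receiver: Receiver, the bottom piece: plain bare-metal cup, 56 mm across, 36 mm tall, no mesh, 0.12 kg. Tapered foot below (7 mm tall, 38 mm across at the bottom, 45 at the top), straight barrel from 7 to 36 mm; open top 48 mm inside, 24 mm deep; the blue sieve nests in it as in a sieve (29 mm higher). Origin: centre of underside, z up. Yaw is free.
- sieve_fine: Fine (closest mesh) sieve: round blue plastic ring, 56 mm across, 36 mm tall, 0.09 kg: tapered foot below (7 mm tall, 38 mm across at the bottom, 45 at the top), straight barrel from 7 to 36 mm. Open top 48 mm inside, 10 mm deep, to the steel mesh: the next piece's foot drops in till its barrel rests on the rim, so each piece adds 29 mm. Origin: centre of underside, z up. Yaw is free.
- sieve_medium: Medium sieve: round yellow plastic ring, 56 mm across, 36 mm tall, 0.09 kg: tapered foot below (7 mm tall, 38 mm across at the bottom, 45 at the top), straight barrel from 7 to 36 mm. Open top 48 mm inside, 10 mm deep, to the steel mesh: the next piece's foot drops in till its barrel rests on the rim, so each piece adds 29 mm. Origin: centre of underside, z up. Yaw is free.
- sieve_coarse: Coarse (widest mesh) sieve: round red plastic ring, 56 mm across, 36 mm tall, 0.09 kg: tapered foot below (7 mm tall, 38 mm across at the bottom, 45 at the top), straight barrel from 7 to 36 mm. Open top 48 mm inside, 10 mm deep, to the steel mesh: the next piece's foot drops in till its barrel rests on the rim, so each piece adds 29 mm. Origin: centre of underside, z up. Yaw is free.
- lid: Black lid: disc of 56 mm diameter, from 7 to 13 mm above its underside, over the same 7 mm tapered foot; on the disc an upright cylindrical knob, 22 mm in diameter, from 13 to 45 mm, with a white spot on top; about 0.08 kg. Lift it by the knob. Origin: centre of its underside, z up.
- bottle: Bystander: small amber glass bottle with white cap, 48 mm in diameter, 95 mm tall, loose. Not to be disturbed. Origin: centre of its underside.
- sample_cup: Bystander: open green plastic sample cup, 54 mm in diameter at the rim, 60 mm tall, loose. Not to be disturbed. Origin: centre of its underside.
- weight: Bystander: brass calibration weight with a small knob on top, 40 mm in diameter, 58 mm tall, loose. Not to be disturbed. Origin: centre of its underside.
- dish: Bystander: clear shallow sample dish with grains in it, 60 mm in diameter, 12 mm tall, loose on the black light base (36 mm high, on the side of the bench opposite the balance). Not to be disturbed. Origin: centre of its underside.

How it is judged:
On the way, in this order (a step that is already met when the one before it is completed fails the run):
1. the receiver stands upright, centred on the balance pan, let go (horizontal distance between receiver and balance below 0.015 m and z of receiver in the frame of balance between 0.062 and 0.068 m and angle between receiver's own z axis and vertical below 0.06 rad and contact force between the fingers and receiver below 0.2 N and linear speed of receiver below 0.02 m/s), for 0.2 s.
2. the blue sieve is nested in the receiver, let go (horizontal distance between sieve_fine and receiver below 0.005 m and z of sieve_fine in the frame of receiver between 0.026 and 0.032 m and angle between the z axis of sieve_fine and the z axis of receiver, either way round below 0.06 rad and contact force between the fingers and sieve_fine below 0.2 N and linear speed of sieve_fine below 0.02 m/s), for 0.2 s.
3. the yellow sieve is nested in the blue one, let go (horizontal distance between sieve_medium and sieve_fine below 0.005 m and z of sieve_medium in the frame of sieve_fine between 0.026 and 0.032 m and angle between the z axis of sieve_medium and the z axis of sieve_fine, either way round below 0.06 rad and contact force between the fingers and sieve_medium below 0.2 N and linear speed of sieve_medium below 0.02 m/s), for 0.2 s.
4. the red sieve is nested in the yellow one, let go (horizontal distance between sieve_coarse and sieve_medium below 0.005 m and z of sieve_coarse in the frame of sieve_medium between 0.026 and 0.032 m and angle between the z axis of sieve_coarse and the z axis of sieve_medium, either way round below 0.06 rad and contact force between the fingers and sieve_coarse below 0.2 N and linear speed of sieve_coarse below 0.02 m/s), for 0.2 s.
5. the lid is nested in the red sieve, let go (horizontal distance between lid and sieve_coarse below 0.005 m and z of lid in the frame of sieve_coarse between 0.026 and 0.032 m and angle between the z axis of lid and the z axis of sieve_coarse, either way round below 0.06 rad and contact force between the fingers and lid below 0.2 N and linear speed of lid below 0.02 m/s), for 0.2 s.
At the end, for the whole second after the job is handed in: The receiver stands upright on the balance pan within 15 mm of its centre; blue sieve in the receiver, yellow in blue, red in yellow, lid in red, each fully seated (29 mm above the piece below, within 3 mm), within 5 mm of its axis and within 0.06 rad of square; all let go and at rest (all of step 1 and all of step 2 and all of step 3 and all of step 4 and all of step 5); the robot touches nothing.
It fails at once if the bottle is moved by more than 25 mm (distance of bottle from where it was at the start of the episode above 0.025 m).
It fails at once if the sample cup is moved by more than 25 mm (distance of sample_cup from where it was at the start of the episode above 0.025 m).
It fails at once if the weight is moved by more than 25 mm (distance of weight from where it was at the start of the episode above 0.025 m).
It fails at once if the dish is moved by more than 25 mm (distance of dish from where it was at the start of the episode above 0.025 m).
It also fails if it takes over 128 s, if anything falls off the work surface, if the arm or the gripper's body presses on something with over 40 N, if the wrist force passes 120 N, or if a joint passes its speed limit or range.

## Robot

A 6-joint arm with a two-finger parallel gripper is mounted at the origin on the work surface. World frame = base frame: x ahead of the robot, y to its left, z up, the work surface at z = 0. Lengths are in m, angles in rad, forces in N, time in s.
With the tool pointing down it reaches from about 0.375 to 0.975 m from the base axis. Payload 3.8 kg.
Tool frame: the origin (TCP) lies on the centre line of the jaws, within the pads' length; the fingertips stand 14 mm ahead of it and the grasp point (between the pads) lies 5 mm behind it; x points along the fingers, y is the direction in which the jaws open and shut, and the axes are right-handed (so a half turn about x gives the same grasp; the last joint's range is limited). The gripper opens to 85 mm and grips with 20 to 120 N. Pads are 22 mm wide; open, the fingers measure 114 mm over their backs; the gripper's body (76 mm by 85 mm) begins 54 mm behind the grasp point. The pads swing forward as they close: fully open they stand 13 mm farther back than shut.
Start: joints at [-1.235, 0.264, 1.604, -0, 1.274, -0.037], TCP at [0.246, -0.629, 0.245] pointing down, gripper open.
Joint ranges: [-2.63, 2.63], [-0.94, 2.18], [0.31, 2.57], [-1.31, 4.45], [0, 2.66], [-2.55, 2.55]. Speed limits (rad/s): [2.57, 2.57, 3.14, 3.14, 3.14, 3.14].

## Interface

Orientations are given as a rotation vector (axis times angle).
In Python, from workcell import bot gives the robot as it stands.
- The arm moves only by the shell command python3 -m creep 'ROWS' [FORCE]. ROWS is JSON, a list of rows, each an object with "grip": the finger opening in cm, from 0 to 8.54; "dp": the shift along the tool's x, y, z in cm, a list of three; "rotation": the turn, a rotation vector about the tool's x, y, z in rad, a list of three. A call has 1 to 5 rows; each row is the pose to reach, as a shift and turn from the pose commanded when the call began, along the tool's axes at that moment; what a row does not reach only later rows make up. A row lasts 1/12 s, in which the tool goes at most 41.7 mm and 7.16 degrees, less where a joint would pass 70% of its speed; a pose out of reach is approached as far as the arm can. A call with a gripper value outside its range is refused whole. The fingers move at their own pace and stop on an object; FORCE is the grip in N (left out, the last holds). Time passes only in rows, so rows that repeat a pose let the fingers close. It gives the time, the measured TCP pose, the force and the opening at its end, in the units of the state.
- bot.read_state(): the state, without advancing time (a new reading comes with each control period).
- bot.read_camera(name): name is "side" or "top"; returns (picture, depth): 480x640x3 uint8, red, green, blue; 480x640 float32, m along the optical axis (not along the pixel's ray), 0 where there is no reading.
- bot.get_calibration(name): a dict with "fx", "fy", "cx", "cy" (pixels), "dist" ([k1, k2, p1, p2, k3] as OpenCV has them; the pictures are not rectified), "rvec" (rotation vector, rad) and "tvec" (3), from world to camera coordinates, as OpenCV has them. Camera axes: x right, y down, z forward; pixel columns grow to the right and rows downward; lengths in m; the calibration is good to about 2 mm. A picture is of the moment at which its call begins. get_calibration takes no time and is no camera call.
- bot.finish_job(): hands the job in, once; it reports no verdict.
The state is a dict: "time": time; "q": joint angles; "joint_vel": joint speeds; "joint_torque": joint torques, N m; "tool_pos": TCP position; "tcp_rot": TCP orientation; "wrist_force": force on the tool from outside, world axes, zero at the start; "torque": the same for the moment, N m; "width": opening from 0.0 (shut) to 1.0 (fully open).
Only numpy, scipy, OpenCV 4.12 (cv2) and the standard library are available. Lean on these libraries where they do the work, as an engineer would, in place of code of your own. Each camera call takes 0.05 s, during which the arm holds its last target.

## Working session

There is one attempt and no reset: what is moved stays moved. The work goes in short steps, Python scripts to look and compute and a shell command to move; the robot and the scene stay as the last step left them, time stands still between calls to the robot, and variables do not carry over. Pictures are saved under pics/ and viewed, and the job is handed in when it is done.

```bash
ls -la; mkdir -p pics; python3 - <<'E'
from workcell import bot
import cv2,numpy as np
print(bot.read_state())
for n in("side","top"):
    p,d=bot.read_camera(n); cv2.imwrite(f"pics/{n}0.png",p[:,:,::-1]); np.savez(f"pics/{n}0.npz",p=p,d=d)
    print(n,bot.get_calibration(n), (d==0).mean())
E
```

```text
total 12
drwxr-xr-x  3 agent agent 4096 Dec  6 21:06 .
drwxr-xr-x 23 root  root  4096 Dec  6 21:06 ..
drwxr-xr-x  2 agent agent 4096 Dec  6 21:06 pics
{'time': 0.0, 'q': array([-1.23488622e+00,  2.64778902e-01,  1.60536045e+00,  3.38164820e-05,
        1.27369585e+00, -3.68964563e-02]), 'joint_vel': array([ 0.00167288,  0.00073516, -0.00083974, -0.00020462,  0.00043353,
        0.0006727 ]), 'joint_torque': array([ 5.28174496e-04, -5.15105581e+01, -3.67314184e+01, -1.35327368e-04,
        1.30050562e-02,  1.44316729e-06]), 'tool_pos': array([ 0.24563823, -0.62797621,  0.24395195]), 'tcp_rot': array([ 2.01831366,  0.38296984, -2.01893417]), 'wrist_force': array([ 0.24441598, -0.81415107, -0.22350388]), 'torque': array([ 0.01490142,  0.05225694, -0.03800727]), 'width': 1.0015169583667063}
side {'fx': 599.6545156523031, 'fy': 599.6545156523031, 'cx': 322.5756936150791, 'cy': 230.03271917660166, 'dist': array([-0.04924587,  0.        ,  0.        ,  0.        ,  0.        ]), 'rvec': array([ 2.2938667 , -0.22830818,  0.08708296]), 'tvec': array([-0.56615942,  0.10253241,  1.05935618])} 0.003857421875
top {'fx': 546.8365168994183, 'fy': 546.8365168994183, 'cx': 319.43770238361054, 'cy': 224.4051918436103, 'dist': array([-0.14107548,  0.        ,  0.        ,  0.        ,  0.        ]), 'rvec': array([ 2.14745424, -2.19466823,  0.09981197]), 'tvec': array([0.01261767, 0.5773542 , 0.96808061])} 0.004059244791666666
```

View pics/side0.png

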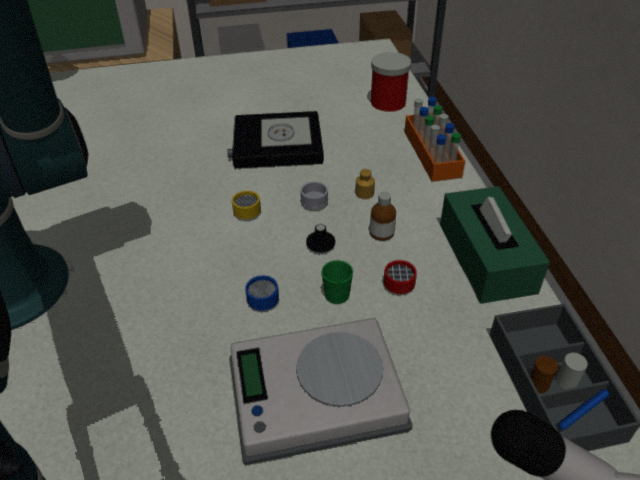

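View pics/top0.png

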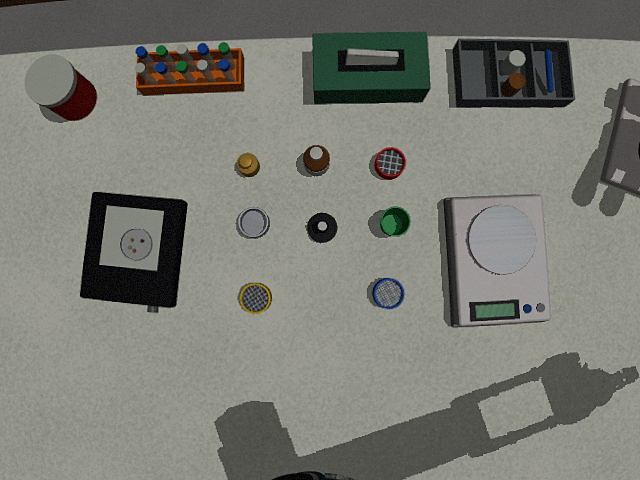

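The top view shows, by pixel: receiver (253,222), lid (322,227), yellow (255,297), blue (388,293), red (390,163), cup (395,221), bottle (316,159), weight (248,164) and pan centre (502,239). The side view agrees, and everything is upright with the balance at -y. Next I'll measure the positions.

```bash
cat > h.py <<'E'
import numpy as np,cv2
from workcell import bot
from scipy.optimize import least_squares
def cal(n):
    c=bot.get_calibration(n);K=np.array([[c['fx'],0,c['cx']],[0,c['fy'],c['cy']],[0,0,1.]])
    R=cv2.Rodrigues(c['rvec'])[0]; return K,c['dist'],R,c['tvec']
def rays(n,uv):
    K,D,R,t=cal(n); u=cv2.undistortPoints(np.float64(uv).reshape(-1,1,2),K,D)[:,0]
    return -R.T@t, np.c_[u,np.ones(len(u))]@R
def plane(n,uv,z):
    o,r=rays(n,uv); return o+r*((z-o[2])/r[:,2])[:,None]
def cloud(n,d):
    v,u=np.mgrid[:480,:640]; o,r=rays(n,np.c_[u.ravel(),v.ravel()])
    return (o+r*d.ravel()[:,None]).reshape(480,640,3)
def proj(n,P):
    K,D,R,t=cal(n); return cv2.projectPoints(np.float64(P).reshape(-1,1,3),cv2.Rodrigues(R)[0],t,K,D)[0][:,0]
def circ(xy,r=None):
    c=xy.mean(0)
    if r: s=least_squares(lambda p:np.hypot(*(xy-p).T)-r,c,loss='soft_l1',f_scale=.001); return s.x,r
    s=least_squares(lambda p:np.hypot(*(xy-p[:2]).T)-p[2],[*c,.028],loss='soft_l1',f_scale=.001); return s.x[:2],s.x[2]
E
python3 - <<'E'
from h import *
T={}
for n in("side","top"):
    f=np.load(f"pics/{n}0.npz");T[n]=(f['p'],cloud(n,f['d']))
g={'top':dict(rec=(253,222),lid=(322,227),yel=(255,297),blue=(388,293),red=(390,163),cup=(395,221),bot=(316,159),wt=(248,164),pan=(502,239),dish=(136,244)),
}
P,C=T['top']
# table height check
for n in T: 
    print(n,'table z',np.median(T[n][1][330:345,330:380,2]) if n=='top' else np.median(T[n][1][240:260,180:220,2]))
for k,uv in g['top'].items():
    z0={'pan':.065}.get(k,.036)
    c=plane('top',[uv],z0)[0,:2]
    for n in T:
        Q=T[n][1].reshape(-1,3); near=np.hypot(*(Q[:,:2]-c).T)<(.07 if k=='pan' else .045)
        q=Q[near]; lo=.05 if k=='pan' else .008
        q=q[q[:,2]>lo]
        if k=='dish': q=q[q[:,2]>.04]
        zt=np.percentile(q[:,2],97)
        top=q[q[:,2]>zt-.006]
        (x,y),r=cv2.minEnclosingCircle(np.float32(top[:,:2]))
        print(k,n,'ztop %.3f'%zt,'mean',q[:,:2].mean(0).round(4),'top circ',round(x,4),round(y,4),round(r,4),len(top))
E
```

```text
side table z -0.0007709794269792902
top table z 0.00017629417165287986
rec side ztop 0.035 mean [0.5825 0.1186] top circ 0.5843 0.1196 0.0313 175
rec top ztop 0.039 mean [0.585  0.1215] top circ 0.5844 0.1211 0.0285 207
lid side ztop 0.045 mean [ 0.5703 -0.0113] top circ 0.5716 -0.0067 0.0117 82
lid top ztop 0.047 mean [ 0.5729 -0.0043] top circ 0.5732 -0.0044 0.0107 112
yel side ztop 0.035 mean [0.4444 0.113 ] top circ 0.4438 0.1174 0.0309 192
yel top ztop 0.039 mean [0.4469 0.1188] top circ 0.4462 0.1195 0.0283 213
blue side ztop 0.036 mean [ 0.4475 -0.1259] top circ 0.4477 -0.1218 0.0298 261
blue top ztop 0.038 mean [ 0.4505 -0.1208] top circ 0.4501 -0.1217 0.0279 203
red side ztop 0.036 mean [ 0.6862 -0.1376] top circ 0.6882 -0.1336 0.0294 261
red top ztop 0.039 mean [ 0.6887 -0.1318] top circ 0.6896 -0.133 0.0281 193
cup side ztop 0.059 mean [ 0.5751 -0.1355] top circ 0.575 -0.1353 0.0282 243
cup top ztop 0.063 mean [ 0.5813 -0.14  ] top circ 0.5775 -0.1343 0.027 149
bot side ztop 0.093 mean [ 0.6891 -0.0105] top circ 0.6931 0.0017 0.0127 103
bot top ztop 0.097 mean [0.6885 0.0033] top circ 0.6953 0.0031 0.0116 135
wt side ztop 0.056 mean [0.6885 0.1206] top circ 0.6898 0.1291 0.0129 80
wt top ztop 0.060 mean [0.6893 0.1287] top circ 0.6932 0.131 0.0121 130
pan side ztop 0.066 mean [ 0.539  -0.3318] top circ 0.5373 -0.3236 0.0641 5031
pan top ztop 0.068 mean [ 0.54 -0.32] top circ 0.5404 -0.3232 0.0625 3527
dish side ztop 0.048 mean [0.5459 0.3341] top circ 0.5487 0.3321 0.0354 139
dish top ztop 0.050 mean [0.5484 0.3361] top circ 0.5475 0.3356 0.0308 171
```

```bash
cat >> h.py <<'E'
from scipy.spatial.transform import Rotation as Ro
def rel(target,yawfix=True):
    s=bot.read_state();R=Ro.from_rotvec(s['tcp_rot']).as_matrix()
    d=(np.array(target)-s['tool_pos'])
    print('t %.2f'%s['time'],'pos',s['tool_pos'].round(4),'dp cm',(R.T@d*100).round(2),'w',round(float(s['width']),3),'F',s['wrist_force'].round(1))
E
python3 - <<'E'
from h import *
s=bot.read_state();R=Ro.from_rotvec(s['tcp_rot'])
M=R.as_matrix();print(M.round(4))
# vertical tool with jaw along +-world y: x=-z, y=s*ey
for sg in(1,-1):
    x=np.array([0,0,-1.]);y=np.array([0,sg,0.]);W=np.c_[x,y,np.cross(x,y)]
    print(sg,(M.T@W), (R.inv()*Ro.from_matrix(W)).as_rotvec().round(4))
for sg in(1,-1):
    x=np.array([0,0,-1.]);y=np.array([sg,0,0.]);W=np.c_[x,y,np.cross(x,y)]
    print('x',sg, (R.inv()*Ro.from_matrix(W)).as_rotvec().round(4))
rel((.5845,.1205,.15))
E
```

```text
[[-7.000e-04  3.642e-01 -9.313e-01]
 [ 1.900e-03 -9.313e-01 -3.642e-01]
 [-1.000e+00 -2.000e-03 -1.000e-04]]
1 [[ 9.99997944e-01  1.91469952e-03 -6.67566806e-04]
 [ 2.02632597e-03 -9.31312685e-01  3.64215015e-01]
 [ 7.56488814e-05 -3.64215619e-01 -9.31314650e-01]] [-2.7688e+00 -2.8000e-03  4.0000e-04]
-1 [[ 9.99997944e-01 -1.91469952e-03  6.67566806e-04]
 [ 2.02632597e-03  9.31312685e-01 -3.64215015e-01]
 [ 7.56488814e-05  3.64215619e-01  9.31314650e-01]] [3.728e-01 3.000e-04 2.000e-03]
x 1 [-1.198  -0.0013  0.0017]
x -1 [1.9436e+00 1.9000e-03 1.4000e-03]
t 0.10 pos [ 0.2456 -0.628   0.2441] dp cm [  9.53 -57.35 -58.82] w 0.998 F [-0.4  0.8  0.4]
```

```bash
python3 -m creep '[{"grip":7.2,"dp":[4.5,-10,-10],"rotation":[0.373,0,0.002]},{"grip":7.2,"dp":[4.5,-14,-14],"rotation":[0.373,0,0.002]},{"grip":7.2,"dp":[4.5,-14,-14],"rotation":[0.373,0,0.002]},{"grip":7.2,"dp":[4.5,-14,-14],"rotation":[0.373,0,0.002]},{"grip":7.2,"dp":[4.5,-14,-14],"rotation":[0.373,0,0.002]}]' 40; python3 - <<'E'
from h import *
rel((.5845,.1205,.15)); print(bot.read_state()['q'].round(2),Ro.from_rotvec(bot.read_state()['tcp_rot']).as_matrix().round(3))
E
```

```text
time: 0.52
tool_pos: [0.3254, -0.4445, 0.1989]
tcp_rot: [-2.221, 0.001, 2.221]
wrist_force: [0.2, -0.6, 0.2]
width: 0.843
t 0.52 pos [ 0.3254 -0.4445  0.1989] dp cm [  4.88 -56.52 -25.87] w 0.843 F [ 0.2 -0.6  0.2]
[-0.98  0.06  1.92 -0.    1.15  0.59] [[-0.    -0.001 -1.   ]
 [-0.    -1.     0.001]
 [-1.     0.     0.   ]]
```

```bash
python3 -m creep '[{"grip":7.2,"dp":[0,-56.5,-25.9],"rotation":[0,0,0]},{"grip":7.2,"dp":[0,-56.5,-25.9],"rotation":[0,0,0]},{"grip":7.2,"dp":[0,-56.5,-25.9],"rotation":[0,0,0]},{"grip":7.2,"dp":[0,-56.5,-25.9],"rotation":[0,0,0]},{"grip":7.2,"dp":[0,-56.5,-25.9],"rotation":[0,0,0]}]'; python3 -c "
from h import *
rel((.5845,.1205,.15))"
```

```text
time: 0.93
tool_pos: [0.4121, -0.2558, 0.1996]
tcp_rot: [2.221, -0.003, -2.221]
wrist_force: [1.0, -0.3, -0.9]
width: 0.846
t 0.93 pos [ 0.4121 -0.2558  0.1996] dp cm [  4.9  -37.66 -17.21] w 0.846 F [ 1.  -0.3 -0.9]
```

```bash
python3 -m creep '[{"grip":7.2,"dp":[0,-35,-16],"rotation":[0,0,0]},{"grip":7.2,"dp":[0,-35,-16],"rotation":[0,0,0]},{"grip":7.2,"dp":[0,-35,-16],"rotation":[0,0,0]},{"grip":7.2,"dp":[0,-35,-16],"rotation":[0,0,0]},{"grip":7.2,"dp":[0,-35,-16],"rotation":[0,0,0]}]'; python3 -c "
from h import *
rel((.5845,.1205,.15))"
```

```text
time: 1.35
tool_pos: [0.4988, -0.0663, 0.1994]
tcp_rot: [2.221, -0.002, -2.22]
wrist_force: [0.0, -1.1, -0.2]
width: 0.845
t 1.35 pos [ 0.4988 -0.0663  0.1994] dp cm [  4.9  -18.69  -8.56] w 0.845 F [ 0.  -1.1 -0.2]
```

```bash
python3 -m creep '[{"grip":7.2,"dp":[0,-18.7,-8.6],"rotation":[0,0,0]},{"grip":7.2,"dp":[1,-18.7,-8.6],"rotation":[0,0,0]},{"grip":7.2,"dp":[2,-18.7,-8.6],"rotation":[0,0,0]},{"grip":7.2,"dp":[3,-18.7,-8.6],"rotation":[0,0,0]},{"grip":7.2,"dp":[4,-18.7,-8.6],"rotation":[0,0,0]}]'; python3 -m creep '[{"grip":7.2,"dp":[4,0,0],"rotation":[0,0,0]},{"grip":7.2,"dp":[6,0,0],"rotation":[0,0,0]},{"grip":7.2,"dp":[8,0,0],"rotation":[0,0,0]},{"grip":7.2,"dp":[8,0,0],"rotation":[0,0,0]}]';python3 -c "
from h import *
rel((.5845,.1205,.024))
for n in('side','top'):
    p,d=bot.read_camera(n); cv2.imwrite(f'pics/{n}1.png',p[:,:,::-1])"
```

```text
time: 1.77
tool_pos: [0.5853, 0.1177, 0.1629]
tcp_rot: [2.226, -0.001, -2.215]
wrist_force: [0.9, -1.0, 0.8]
width: 0.841
time: 2.1
tool_pos: [0.5787, 0.1146, 0.0755]
tcp_rot: [2.208, -0.003, -2.23]
wrist_force: [-1.1, 0.3, -0.6]
width: 0.84
t 2.10 pos [0.5787 0.1146 0.0755] dp cm [ 5.14 -0.61 -0.64] w 0.84 F [-1.1  0.3 -0.6]
```

```bash
python3 -m creep '[{"grip":7.2,"dp":[0,-0.6,-0.6],"rotation":[0,0,0]},{"grip":7.2,"dp":[0,-0.6,-0.6],"rotation":[0,0,0]},{"grip":7.2,"dp":[1,-0.6,-0.6],"rotation":[0,0,0]}]';python3 -c "
from h import *
rel((.5845,.1205,.024))
for n in('side','top'):
    p,d=bot.read_camera(n); cv2.imwrite(f'pics/{n}2.png',cv2.resize(p[100:300,200:450] if n=='side' else p[130:330,150:400],None,fx=3,fy=3)[:,:,::-1])"
```

```text
time: 2.45
tool_pos: [0.5932, 0.1215, 0.0754]
tcp_rot: [2.231, -0.001, -2.211]
wrist_force: [-0.1, -1.5, 0.4]
width: 0.844
t 2.45 pos [0.5932 0.1215 0.0754] dp cm [5.13 0.1  0.92] w 0.844 F [-0.1 -1.5  0.4]
```

View pics/side2.png

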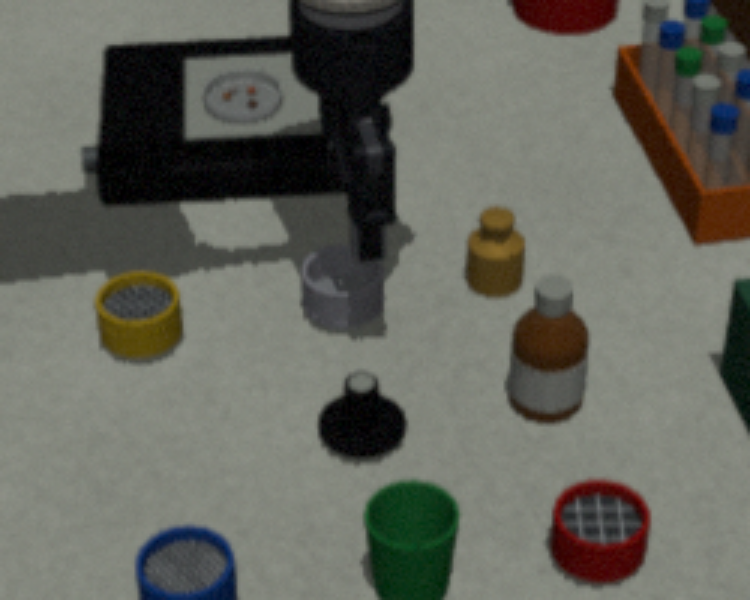

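The side view shows the gripper above and slightly beyond the receiver, which is at about (340,290) in the crop. The arm is still swinging, so I'll let it settle.

```bash
for i in 1 2 3; do python3 -m creep '[{"grip":7.2,"dp":[0,0,0],"rotation":[0,0,0]},{"grip":7.2,"dp":[0,0,0],"rotation":[0,0,0]}]'|head -2;done; python3 -c "
from h import *
rel((.5845,.1205,.024));print(bot.read_state()['q'].round(4))"
```

```text
time: 2.72
tool_pos: [0.5891, 0.1206, 0.0713]
time: 2.88
tool_pos: [0.5893, 0.1207, 0.0715]
time: 3.05
tool_pos: [0.5893, 0.1207, 0.0714]
t 3.05 pos [0.5893 0.1207 0.0714] dp cm [4.74 0.01 0.48] w 0.844 F [-0.  -0.  -0.9]
[ 0.1618  0.2896  1.917  -0.0025  0.9347  1.7343]
```

```bash
python3 -m creep '[{"grip":7.2,"dp":[0,0,0.5],"rotation":[0,0,0]},{"grip":7.2,"dp":[2,0,0.5],"rotation":[0,0,0]},{"grip":7.2,"dp":[4,0,0.5],"rotation":[0,0,0]},{"grip":7.2,"dp":[4.7,0,0.5],"rotation":[0,0,0]},{"grip":7.2,"dp":[4.7,0,0.5],"rotation":[0,0,0]}]'; python3 -m creep '[{"grip":5,"dp":[0,0,0],"rotation":[0,0,0]},{"grip":5,"dp":[0,0,0],"rotation":[0,0,0]},{"grip":5,"dp":[0,0,0],"rotation":[0,0,0]},{"grip":5,"dp":[0,0,0],"rotation":[0,0,0]},{"grip":5,"dp":[0,0,0],"rotation":[0,0,0]}]' 40
python3 -c "
from h import *
rel((.5845,.1205,.2))
p,d=bot.read_camera('top');cv2.imwrite('pics/t3.png',cv2.resize(p[130:330,150:400],None,fx=3,fy=3)[:,:,::-1])"
```

```text
time: 3.47
tool_pos: [0.5816, 0.1203, 0.0218]
tcp_rot: [2.215, -0.003, -2.226]
wrist_force: [-1.4, 0.9, -0.2]
width: 0.845
time: 3.88
tool_pos: [0.5849, 0.1207, 0.025]
tcp_rot: [2.223, -0.002, -2.219]
wrist_force: [-0.6, 0.3, 0.9]
width: 0.654
t 3.88 pos [0.5849 0.1207 0.025 ] dp cm [-17.5    0.05   0.  ] w 0.654 F [-0.6  0.3  0.9]
```

```bash
python3 -m creep '[{"grip":5,"dp":[-3,0,0],"rotation":[0,0,0]},{"grip":5,"dp":[-7,0,0],"rotation":[0,0,0]},{"grip":5,"dp":[-11,2,0.2],"rotation":[0,0,0]},{"grip":5,"dp":[-12,6,0.6],"rotation":[0,0,0]},{"grip":5,"dp":[-12,10,1],"rotation":[0,0,0]}]';python3 -m creep '[{"grip":5,"dp":[0,4,0.4],"rotation":[0,0,0]},{"grip":5,"dp":[0,8,0.8],"rotation":[0,0,0]},{"grip":5,"dp":[0,12,1.2],"rotation":[0,0,0]},{"grip":5,"dp":[0,16,1.6],"rotation":[0,0,0]},{"grip":5,"dp":[0,20,2],"rotation":[0,0,0]}]';python3 -m creep '[{"grip":5,"dp":[0,4,0.4],"rotation":[0,0,0]},{"grip":5,"dp":[0,8,0.8],"rotation":[0,0,0]},{"grip":5,"dp":[0,12,1.2],"rotation":[0,0,0]},{"grip":5,"dp":[0,14.4,1.6],"rotation":[0,0,0]},{"grip":5,"dp":[0,14.4,1.6],"rotation":[0,0,0]}]';python3 -m creep '[{"grip":5,"dp":[0,0,0],"rotation":[0,0,0]},{"grip":5,"dp":[0,0,0],"rotation":[0,0,0]}]'
python3 -c "
from h import *
rel((.5393,-.3232,.092))
for n in('side','top'):
    p,d=bot.read_camera(n); cv2.imwrite(f'pics/{n}4.png',cv2.resize(p[240:440,200:450] if n=='side' else p[150:350,380:630],None,fx=3,fy=3)[:,:,::-1])"
```

```text
time: 4.35
tool_pos: [0.5781, 0.0215, 0.1505]
tcp_rot: [2.231, 0.002, -2.206]
wrist_force: [0.5, -1.0, -1.7]
width: 0.646
time: 4.77
tool_pos: [0.5535, -0.1806, 0.1451]
tcp_rot: [2.221, -0.002, -2.22]
wrist_force: [0.2, -0.4, -1.5]
width: 0.645
time: 5.18
tool_pos: [0.5372, -0.3282, 0.1454]
tcp_rot: [2.222, -0.01, -2.22]
wrist_force: [0.7, 0.1, -1.5]
width: 0.65
time: 5.35
tool_pos: [0.5377, -0.3223, 0.1447]
tcp_rot: [-2.221, 0.002, 2.222]
wrist_force: [0.1, 0.6, -2.0]
width: 0.648
t 5.35 pos [ 0.5377 -0.3223  0.1447] dp cm [ 5.27  0.08 -0.16] w 0.648 F [ 0.1  0.6 -2. ]
```

View pics/side4.png

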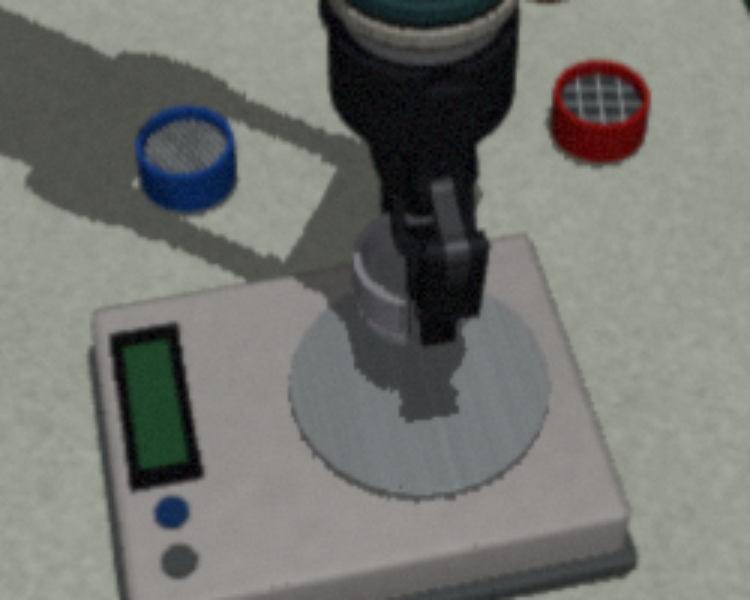

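The side view shows the receiver held at about (385,290), possibly tilted about the jaw axis. I'll zoom in and check.

```bash
python3 -c "
from h import *
a=[]
for n,(r,c) in dict(side=(275,290),top=(190,450)).items():
    p,d=bot.read_camera(n); q=p[r:r+100,c:c+100]; a.append(cv2.resize(cv2.convertScaleAbs(q,alpha=1.8),(400,400),interpolation=cv2.INTER_CUBIC)); np.savez(f'pics/{n}5.npz',p=p,d=d)
cv2.imwrite('pics/z5.png',np.hstack(a)[:,:,::-1])"
```

```text
(no output)
```

View pics/z5.png

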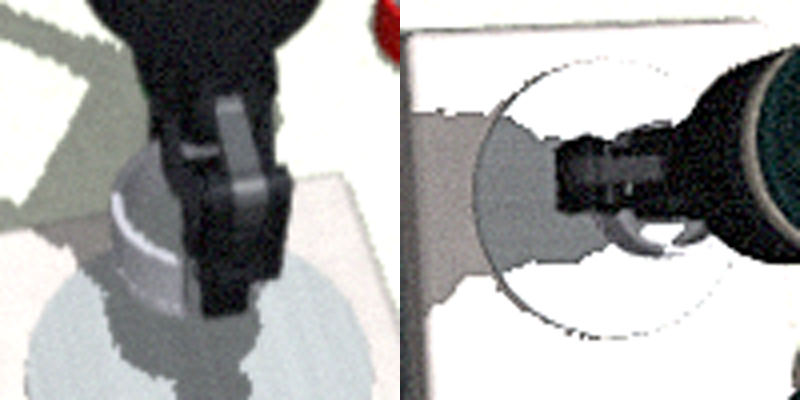

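```bash
python3 -c "
from h import *
t=bot.read_state()['tool_pos'];th=np.linspace(0,6.28,60);zb=t[2]-.025
f=np.load('pics/side5.npz');p=f['p'];q=cv2.resize(cv2.convertScaleAbs(p,alpha=1.8)[275:375,290:390],(600,600),interpolation=cv2.INTER_CUBIC)
for z,c in((.036,(255,0,0)),(.007,(0,255,0))):
    for u,v in proj('side',np.c_[t[0]+.028*np.cos(th),t[1]+.028*np.sin(th),0*th+zb+z]): cv2.circle(q,(int((u-290+.5)*6),int((v-275+.5)*6)),1,c,-1)
cv2.imwrite('pics/z6.png',q[:,:,::-1])
C=cloud('side',f['d']);m=(np.hypot(C[:,:,0]-t[0],C[:,:,1]-t[1])<.04)&(C[:,:,2]<.17)&(C[:,:,2]>.1)
g=p.astype(int);m&=(g.min(2)>70);Q=C[m];print(len(Q))
front=Q[Q[:,0]<t[0]-.005]
for a in range(0,len(Q),12):print(Q[a].round(3),end=' ')
"
```

```text
254
[ 0.522 -0.298  0.156] [ 0.511 -0.316  0.155] [ 0.509 -0.322  0.154] [ 0.51  -0.327  0.154] [ 0.513 -0.333  0.156] [ 0.513 -0.335  0.155] [ 0.524 -0.322  0.133] [ 0.518 -0.34   0.153] [ 0.52  -0.342  0.154] [ 0.521 -0.343  0.153] [ 0.521 -0.344  0.151] [ 0.52  -0.341  0.146] [ 0.521 -0.343  0.146] [ 0.521 -0.344  0.145] [ 0.52  -0.34   0.138] [ 0.519 -0.342  0.139] [ 0.516 -0.337  0.131] [ 0.514 -0.336  0.128] [ 0.516 -0.34   0.131] [ 0.52  -0.343  0.131] [ 0.525 -0.346  0.132] [ 0.526 -0.346  0.126]
```

View pics/z6.png

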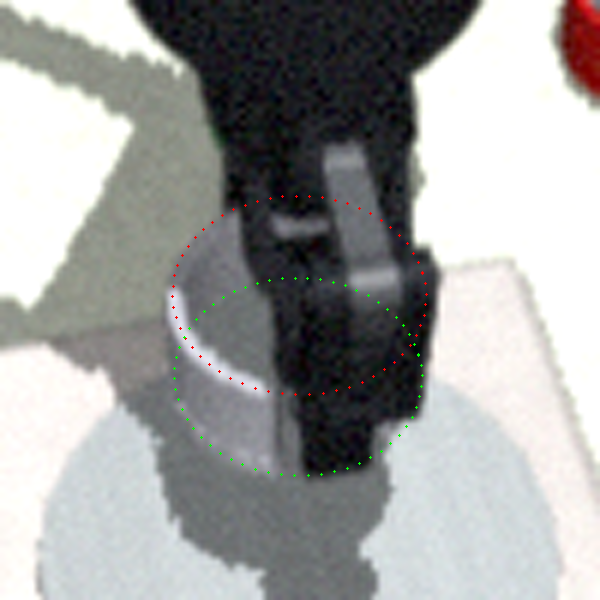

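The projected ring matches the picture, so the receiver is held upright and centred. Lowering it now.

```bash
python3 -m creep '[{"grip":5,"dp":[2,0.1,-0.2],"rotation":[0,0,0]},{"grip":5,"dp":[4,0.1,-0.2],"rotation":[0,0,0]},{"grip":5,"dp":[5,0.1,-0.2],"rotation":[0,0,0]},{"grip":5,"dp":[5.3,0.1,-0.2],"rotation":[0,0,0]},{"grip":5,"dp":[5.3,0.1,-0.2],"rotation":[0,0,0]}]';python3 -m creep '[{"grip":5,"dp":[0.2,0,0],"rotation":[0,0,0]},{"grip":5,"dp":[0.2,0,0],"rotation":[0,0,0]}]'
```

```text
time: 5.97
tool_pos: [0.5397, -0.3229, 0.0914]
tcp_rot: [2.219, -0.0, -2.222]
wrist_force: [-0.1, -0.4, -2.2]
width: 0.652
time: 6.13
tool_pos: [0.5408, -0.3242, 0.0909]
tcp_rot: [2.222, -0.003, -2.218]
wrist_force: [-0.2, 0.8, -1.6]
width: 0.647
```

```bash
python3 -m creep '[{"grip":5,"dp":[0.1,0,0],"rotation":[0,0,0]},{"grip":5,"dp":[0.1,0,0],"rotation":[0,0,0]}]'
```

```text
time: 6.3
tool_pos: [0.5409, -0.3244, 0.0901]
tcp_rot: [2.222, -0.004, -2.218]
wrist_force: [0.9, 0.9, -0.0]
width: 0.646
```

```bash
python3 -m creep '[{"grip":7.4,"dp":[0,0,0],"rotation":[0,0,0]},{"grip":7.4,"dp":[0,0,0],"rotation":[0,0,0]},{"grip":7.4,"dp":[0,0,0],"rotation":[0,0,0]},{"grip":7.4,"dp":[0,0,0],"rotation":[0,0,0]}]';python3 -m creep '[{"grip":7.4,"dp":[-2,0,0],"rotation":[0,0,0]},{"grip":7.4,"dp":[-5,0,0],"rotation":[0,0,0]},{"grip":7.4,"dp":[-9,0,0],"rotation":[0,0,0]},{"grip":7.4,"dp":[-9,-4,0],"rotation":[0,0,0]},{"grip":7.4,"dp":[-9,-8,0],"rotation":[0,0,0]}]'
python3 -c "
from h import *
rel((.4489,-.1218,.024))"
```

```text
time: 6.63
tool_pos: [0.5402, -0.3241, 0.0893]
tcp_rot: [2.221, -0.003, -2.22]
wrist_force: [0.6, 0.4, -0.4]
width: 0.867
time: 7.05
tool_pos: [0.5427, -0.2459, 0.1834]
tcp_rot: [2.229, -0.011, -2.212]
wrist_force: [0.6, 1.5, -0.8]
width: 0.866
t 7.05 pos [ 0.5427 -0.2459  0.1834] dp cm [ 15.79 -12.47   9.55] w 0.866 F [ 0.6  1.5 -0.8]
```

```bash
python3 -m creep '[{"grip":7.2,"dp":[0,-3.3,2.4],"rotation":[0,0,0]},{"grip":7.2,"dp":[0,-6.6,4.8],"rotation":[0,0,0]},{"grip":7.2,"dp":[1,-9.9,7.2],"rotation":[0,0,0]},{"grip":7.2,"dp":[4,-12.3,9.1],"rotation":[0,0,0]},{"grip":7.2,"dp":[8,-12.3,9.1],"rotation":[0,0,0]}]';python3 -m creep '[{"grip":7.2,"dp":[2,0,0],"rotation":[0,0,0]},{"grip":7.2,"dp":[2,0,0],"rotation":[0,0,0]},{"grip":7.2,"dp":[2,0,0],"rotation":[0,0,0]},{"grip":7.2,"dp":[2,0,0],"rotation":[0,0,0]}]'
python3 - <<'E'
from h import *
rel((.4489,-.1218,.024))
p,d=bot.read_camera('top');np.savez('pics/top7.npz',p=p,d=d);C=cloud('top',d).reshape(-1,3)
q=C[(np.hypot(C[:,0]-.54,C[:,1]+.324)<.045)&(C[:,2]>.08)];zt=np.percentile(q[:,2],97);t=q[q[:,2]>zt-.006]
print(zt,cv2.minEnclosingCircle(np.float32(t[:,:2])),len(t))
cv2.imwrite('pics/t7.png',cv2.resize(p[150:350,330:580],None,fx=3,fy=3)[:,:,::-1])
E
```

```text
time: 7.47
tool_pos: [0.4487, -0.1182, 0.1011]
tcp_rot: [2.226, -0.001, -2.212]
wrist_force: [0.6, -0.1, -0.9]
width: 0.842
time: 7.8
tool_pos: [0.4507, -0.1216, 0.0802]
tcp_rot: [2.223, -0.004, -2.217]
wrist_force: [0.3, -0.1, 0.2]
width: 0.841
t 7.80 pos [ 0.4507 -0.1216  0.0802] dp cm [5.62 0.   0.2 ] w 0.841 F [ 0.3 -0.1  0.2]
0.1040533663829462 ((0.541785478591919, -0.32274356484413147), 0.02879689261317253) 230
```

View pics/t7.png

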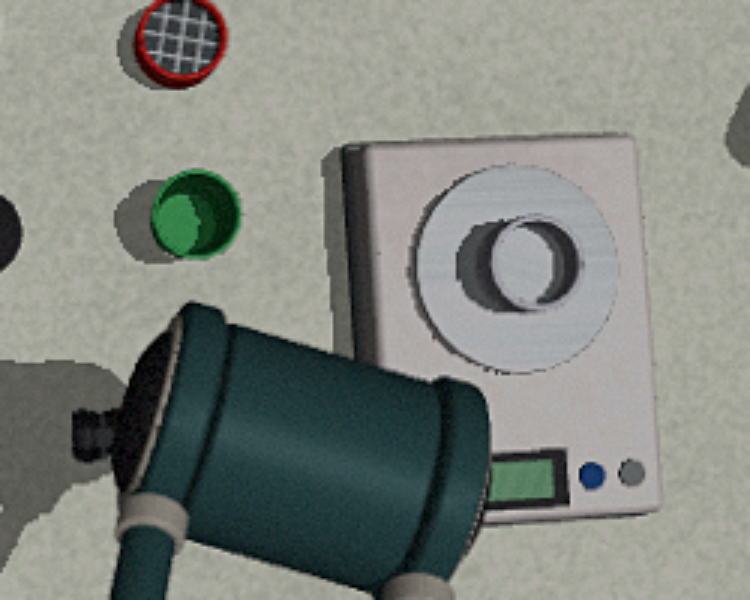

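The receiver stands at the centre of the pan: (.542,-.323) against the pan's (.540,-.323). Next is the blue sieve.

```bash
python3 -m creep '[{"grip":7.2,"dp":[2,0,0.1],"rotation":[0,0,0]},{"grip":7.2,"dp":[4,0,0.1],"rotation":[0,0,0]},{"grip":7.2,"dp":[5.6,0,0.1],"rotation":[0,0,0]},{"grip":7.2,"dp":[5.6,0,0.1],"rotation":[0,0,0]},{"grip":7.2,"dp":[5.6,0,0.1],"rotation":[0,0,0]}]'; python3 -m creep '[{"grip":5,"dp":[0,0,0],"rotation":[0,0,0]},{"grip":5,"dp":[0,0,0],"rotation":[0,0,0]},{"grip":5,"dp":[0,0,0],"rotation":[0,0,0]},{"grip":5,"dp":[0,0,0],"rotation":[0,0,0]},{"grip":5,"dp":[0,0,0],"rotation":[0,0,0]}]' 40;python3 -c "
from h import *
s=bot.read_state()['tool_pos']
rel((s[0]+.0917,-.3241,.024+.094+.05))"
```

```text
time: 8.27
tool_pos: [0.449, -0.1216, 0.0235]
tcp_rot: [2.222, -0.003, -2.22]
wrist_force: [-0.1, -0.1, 0.2]
width: 0.841
time: 8.68
tool_pos: [0.4503, -0.1218, 0.0249]
tcp_rot: [2.225, -0.004, -2.215]
wrist_force: [-1.4, -0.7, 6.5]
width: 0.645
t 8.68 pos [ 0.4503 -0.1218  0.0249] dp cm [-14.2   20.28  -9.24] w 0.645 F [-1.4 -0.7  6.5]
```

```bash
python3 -m creep '[{"grip":5,"dp":[-3,0,0],"rotation":[0,0,0]},{"grip":5,"dp":[-7,0,0],"rotation":[0,0,0]},{"grip":5,"dp":[-11,0,0],"rotation":[0,0,0]},{"grip":5,"dp":[-14.2,2,-0.9],"rotation":[0,0,0]},{"grip":5,"dp":[-14.2,5.5,-2.5],"rotation":[0,0,0]}]';python3 -m creep '[{"grip":5,"dp":[0,3.7,-1.7],"rotation":[0,0,0]},{"grip":5,"dp":[0,7.4,-3.4],"rotation":[0,0,0]},{"grip":5,"dp":[0,11,-5],"rotation":[0,0,0]},{"grip":5,"dp":[0,13.5,-6.3],"rotation":[0,0,0]},{"grip":5,"dp":[0,14.8,-6.7],"rotation":[0,0,0]}]';python3 -m creep '[{"grip":5,"dp":[0,0,0],"rotation":[0,0,0]},{"grip":5,"dp":[0,0,0],"rotation":[0,0,0]},{"grip":5,"dp":[0,0,0],"rotation":[0,0,0]}]'
cat >> h.py <<'E'
def shot(tag,tx=None,zb=None):
    s=bot.read_state();t=s['tool_pos'];a=[]
    th=np.linspace(0,6.28,60)
    for n in('side','top'):
        p,d=bot.read_camera(n);np.savez(f'pics/{n}{tag}.npz',p=p,d=d)
        q=cv2.convertScaleAbs(p,alpha=1.5)
        c=proj(n,[[.54,-.324,.13]])[0].astype(int)-50; c=np.clip(c,0,[540,380])
        q=cv2.resize(q[c[1]:c[1]+100,c[0]:c[0]+100],(400,400),interpolation=cv2.INTER_CUBIC)
        if zb:
            for z,col in((.036,(255,0,0)),(.007,(0,255,0))):
                for u,v in proj(n,np.c_[t[0]+.028*np.cos(th),t[1]+.028*np.sin(th),0*th+zb+z]): cv2.circle(q,(int((u-c[0]+.5)*4),int((v-c[1]+.5)*4)),1,col,-1)
        a.append(q)
    cv2.imwrite(f'pics/z{tag}.png',np.hstack(a)[:,:,::-1])
E
python3 -c "
from h import *
rel((.5420,-.3241,.024+.094))
shot(8,zb=bot.read_state()['tool_pos'][2]-.024)"
```

```text
time: 9.1
tool_pos: [0.4773, -0.1759, 0.1738]
tcp_rot: [2.232, -0.004, -2.202]
wrist_force: [1.8, 0.1, -0.6]
width: 0.646
time: 9.52
tool_pos: [0.542, -0.3275, 0.1663]
tcp_rot: [2.224, -0.007, -2.217]
wrist_force: [0.1, 0.1, 0.4]
width: 0.647
time: 9.77
tool_pos: [0.5393, -0.3225, 0.1649]
tcp_rot: [2.22, -0.001, -2.222]
wrist_force: [-0.6, -0.5, -0.8]
width: 0.641
t 9.77 pos [ 0.5393 -0.3225  0.1649] dp cm [ 4.69  0.16 -0.27] w 0.641 F [-0.6 -0.5 -0.8]
```

View pics/z8.png

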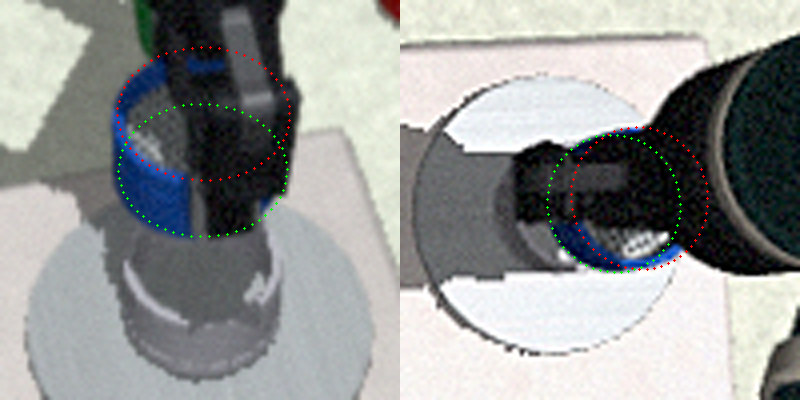

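Blue is held upright, and the receiver stands below it. Lowering.

```bash
python3 -m creep '[{"grip":5,"dp":[1,0.15,-0.25],"rotation":[0,0,0]},{"grip":5,"dp":[2.4,0.15,-0.25],"rotation":[0,0,0]},{"grip":5,"dp":[3.4,0.15,-0.25],"rotation":[0,0,0]},{"grip":5,"dp":[3.4,0.15,-0.25],"rotation":[0,0,0]},{"grip":5,"dp":[3.4,0.15,-0.25],"rotation":[0,0,0]}]';python3 -m creep '[{"grip":5,"dp":[0.4,0,0],"rotation":[0,0,0]},{"grip":5,"dp":[0.8,0,0],"rotation":[0,0,0]},{"grip":5,"dp":[1.2,0,0],"rotation":[0,0,0]},{"grip":5,"dp":[1.2,0,0],"rotation":[0,0,0]},{"grip":5,"dp":[1.2,0,0],"rotation":[0,0,0]}]';python3 -c "
from h import *
rel((.5420,-.3241,.024+.094))
shot(9,zb=bot.read_state()['tool_pos'][2]-.024)"
```

```text
time: 10.28
tool_pos: [0.5413, -0.3243, 0.1288]
tcp_rot: [-2.218, -0.0, 2.225]
wrist_force: [1.1, -0.5, -0.2]
width: 0.645
time: 10.7
tool_pos: [0.5427, -0.3255, 0.1192]
tcp_rot: [2.221, -0.003, -2.22]
wrist_force: [-0.1, 0.1, -0.2]
width: 0.643
t 10.70 pos [ 0.5427 -0.3255  0.1192] dp cm [ 0.12 -0.14  0.07] w 0.643 F [-0.1  0.1 -0.2]
```

View pics/z9.png

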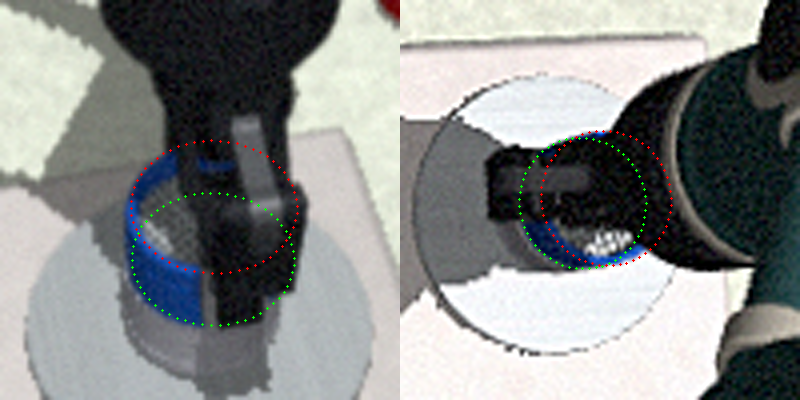

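Blue has entered the receiver in line, with no force yet. I'll go 2 mm further.

```bash
python3 -m creep '[{"grip":5,"dp":[0.1,-0.1,0],"rotation":[0,0,0]},{"grip":5,"dp":[0.2,-0.1,0],"rotation":[0,0,0]},{"grip":5,"dp":[0.2,-0.1,0],"rotation":[0,0,0]}]'
```

```text
time: 11.05
tool_pos: [0.5429, -0.3253, 0.119]
tcp_rot: [2.221, -0.004, -2.218]
wrist_force: [-3.7, 0.3, 7.2]
width: 0.644
```

Contact force is 7 N at the expected seat height, so I'm releasing.

```bash
python3 -m creep '[{"grip":7.4,"dp":[0,0,0],"rotation":[0,0,0]},{"grip":7.4,"dp":[0,0,0],"rotation":[0,0,0]},{"grip":7.4,"dp":[0,0,0],"rotation":[0,0,0]},{"grip":7.4,"dp":[0,0,0],"rotation":[0,0,0]}]';python3 -m creep '[{"grip":7.4,"dp":[-2,0,0],"rotation":[0,0,0]},{"grip":7.4,"dp":[-5,0,0],"rotation":[0,0,0]},{"grip":7.4,"dp":[-8,0,0],"rotation":[0,0,0]},{"grip":7.4,"dp":[-8,-4,0.8],"rotation":[0,0,0]},{"grip":7.4,"dp":[-8,-8,1.6],"rotation":[0,0,0]}]';python3 -m creep '[{"grip":7.4,"dp":[0,-4,0.8],"rotation":[0,0,0]},{"grip":7.4,"dp":[0,-8,1.6],"rotation":[0,0,0]},{"grip":7.4,"dp":[0,-12,2.4],"rotation":[0,0,0]},{"grip":7.4,"dp":[0,-16,3.2],"rotation":[0,0,0]},{"grip":7.4,"dp":[0,-20,4],"rotation":[0,0,0]}]'
python3 -c "
from h import *
rel((.4456,.1188,.06))
shot('a')
for n in('side','top'):
    f=np.load(f'pics/{n}a.npz');C=cloud(n,f['d']).reshape(-1,3)
    q=C[(np.hypot(C[:,0]-.54,C[:,1]+.324)<.045)&(C[:,2]>.08)];zt=np.percentile(q[:,2],97);t=q[q[:,2]>zt-.006]
    print(zt,cv2.minEnclosingCircle(np.float32(t[:,:2])),len(t))
"
```

```text
time: 11.38
tool_pos: [0.5425, -0.3241, 0.1167]
tcp_rot: [2.221, -0.002, -2.221]
wrist_force: [-0.1, -0.1, -0.1]
width: 0.871
time: 11.8
tool_pos: [0.5286, -0.2458, 0.2001]
tcp_rot: [2.228, -0.009, -2.214]
wrist_force: [0.0, 0.7, -0.9]
width: 0.867
time: 12.22
tool_pos: [0.4858, -0.0424, 0.1964]
tcp_rot: [2.221, -0.003, -2.22]
wrist_force: [-0.0, 0.4, 0.4]
width: 0.866
t 12.22 pos [ 0.4858 -0.0424  0.1964] dp cm [ 13.61 -16.15   4.04] w 0.866 F [-0.   0.4  0.4]
0.1297071273317121 ((0.54051274061203, -0.324465811252594), 0.02892797254025936) 437
0.1314926852268828 ((0.544012188911438, -0.32368308305740356), 0.02863503061234951) 271
```

View pics/za.png

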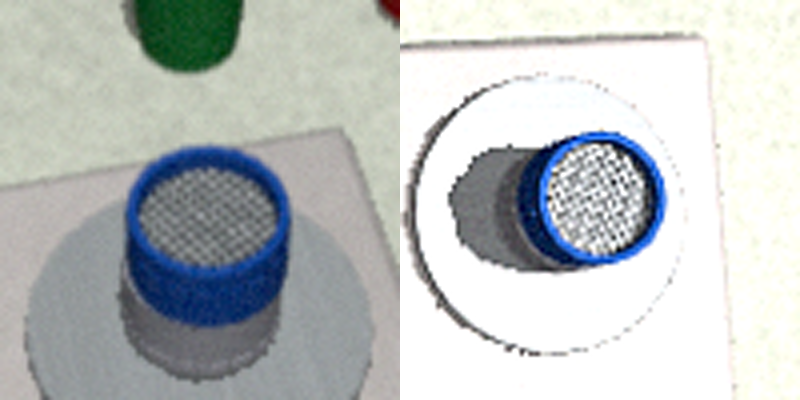

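Blue is fully seated with its rim at 0.130 m, and blue and receiver look coaxial at (205,240) in the crop. Next is yellow.

```bash
python3 -m creep '[{"grip":7.2,"dp":[0,-4,1],"rotation":[0,0,0]},{"grip":7.2,"dp":[0,-8,2],"rotation":[0,0,0]},{"grip":7.2,"dp":[0,-12,3],"rotation":[0,0,0]},{"grip":7.2,"dp":[1,-16,4],"rotation":[0,0,0]},{"grip":7.2,"dp":[4,-16.2,4],"rotation":[0,0,0]}]';python3 -m creep '[{"grip":7.2,"dp":[4,0,0],"rotation":[0,0,0]},{"grip":7.2,"dp":[8,0,0],"rotation":[0,0,0]},{"grip":7.2,"dp":[9,0,0],"rotation":[0,0,0]},{"grip":7.2,"dp":[9,0,0],"rotation":[0,0,0]},{"grip":7.2,"dp":[9,0,0],"rotation":[0,0,0]}]';python3 -c "
from h import *
rel((.4464,.1190,.025))"
```

```text
time: 12.73
tool_pos: [0.4493, 0.1234, 0.1605]
tcp_rot: [2.232, 0.008, -2.21]
wrist_force: [1.2, -0.1, 0.5]
width: 0.847
time: 13.15
tool_pos: [0.4471, 0.1171, 0.0665]
tcp_rot: [2.22, -0.003, -2.221]
wrist_force: [0.4, 0.5, 0.4]
width: 0.844
t 13.15 pos [0.4471 0.1171 0.0665] dp cm [ 4.15 -0.2   0.07] w 0.844 F [0.4 0.5 0.4]
```

```bash
python3 -m creep '[{"grip":7.2,"dp":[2,-0.2,0.1],"rotation":[0,0,0]},{"grip":7.2,"dp":[4,-0.2,0.1],"rotation":[0,0,0]},{"grip":7.2,"dp":[4.1,-0.2,0.1],"rotation":[0,0,0]},{"grip":7.2,"dp":[4.1,-0.2,0.1],"rotation":[0,0,0]}]'; python3 -m creep '[{"grip":5,"dp":[0,0,0],"rotation":[0,0,0]},{"grip":5,"dp":[0,0,0],"rotation":[0,0,0]},{"grip":5,"dp":[0,0,0],"rotation":[0,0,0]},{"grip":5,"dp":[0,0,0],"rotation":[0,0,0]},{"grip":5,"dp":[0,0,0],"rotation":[0,0,0]}]' 40;python3 -c "
from h import *
s=bot.read_state()['tool_pos']
rel((s[0]+.0961,-.3243,.20))"
```

```text
time: 13.48
tool_pos: [0.447, 0.1193, 0.0267]
tcp_rot: [2.223, -0.003, -2.219]
wrist_force: [-0.9, 0.4, 0.5]
width: 0.84
time: 13.9
tool_pos: [0.4481, 0.1197, 0.0279]
tcp_rot: [2.226, -0.002, -2.216]
wrist_force: [-0.6, -0.7, 5.7]
width: 0.642
t 13.90 pos [0.4481 0.1197 0.0279] dp cm [-17.1   44.42  -9.7 ] w 0.642 F [-0.6 -0.7  5.7]
```

```bash
python3 -m creep '[{"grip":5,"dp":[-3,0,0],"rotation":[0,0,0]},{"grip":5,"dp":[-7,0,0],"rotation":[0,0,0]},{"grip":5,"dp":[-11,0,0],"rotation":[0,0,0]},{"grip":5,"dp":[-15,0,0],"rotation":[0,0,0]},{"grip":5,"dp":[-17.1,3,-0.7],"rotation":[0,0,0]}]';python3 -m creep '[{"grip":5,"dp":[0,4,-0.87],"rotation":[0,0,0]},{"grip":5,"dp":[0,8,-1.74],"rotation":[0,0,0]},{"grip":5,"dp":[0,12,-2.6],"rotation":[0,0,0]},{"grip":5,"dp":[0,16,-3.5],"rotation":[0,0,0]},{"grip":5,"dp":[0,20,-4.35],"rotation":[0,0,0]}]';python3 -m creep '[{"grip":5,"dp":[0,4,-0.87],"rotation":[0,0,0]},{"grip":5,"dp":[0,8,-1.74],"rotation":[0,0,0]},{"grip":5,"dp":[0,12,-2.6],"rotation":[0,0,0]},{"grip":5,"dp":[0,16,-3.5],"rotation":[0,0,0]},{"grip":5,"dp":[0,19.5,-4.35],"rotation":[0,0,0]}]';python3 -m creep '[{"grip":5,"dp":[0,1.9,-0.3],"rotation":[0,0,0]},{"grip":5,"dp":[0,1.9,-0.3],"rotation":[0,0,0]},{"grip":5,"dp":[0,1.9,-0.3],"rotation":[0,0,0]}]'
python3 -c "
from h import *
rel((.5442,-.3243,.160))
shot('b',zb=bot.read_state()['tool_pos'][2]-.0275)"
```

```text
time: 14.32
tool_pos: [0.4551, 0.0931, 0.2034]
tcp_rot: [2.232, 0.006, -2.21]
wrist_force: [1.2, -0.1, 1.1]
width: 0.643
time: 14.73
tool_pos: [0.4968, -0.1124, 0.1989]
tcp_rot: [2.224, -0.003, -2.216]
wrist_force: [1.1, 0.9, -0.3]
width: 0.649
time: 15.15
tool_pos: [0.54, -0.3084, 0.199]
tcp_rot: [2.223, -0.006, -2.217]
wrist_force: [0.2, -0.1, -0.1]
width: 0.647
time: 15.4
tool_pos: [0.5427, -0.3255, 0.1983]
tcp_rot: [-2.223, 0.005, 2.22]
wrist_force: [-0.3, 0.5, -0.9]
width: 0.644
t 15.40 pos [ 0.5427 -0.3255  0.1983] dp cm [ 3.83 -0.13 -0.14] w 0.644 F [-0.3  0.5 -0.9]
```

View pics/zb.png

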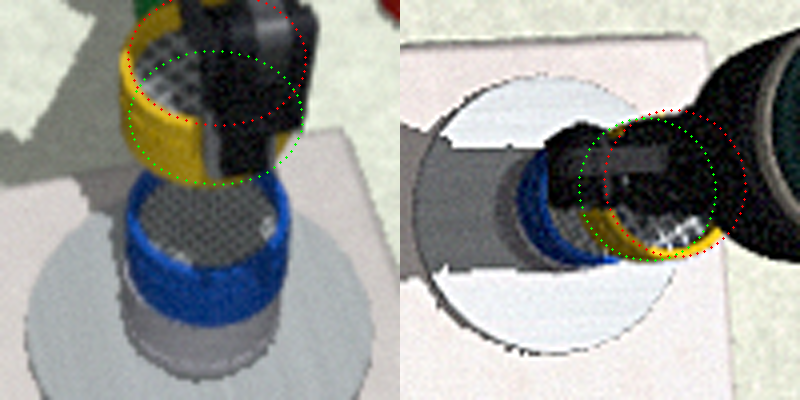

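```bash
python3 -m creep '[{"grip":5,"dp":[1,-0.1,-0.2],"rotation":[0,0,0]},{"grip":5,"dp":[2.4,-0.1,-0.2],"rotation":[0,0,0]},{"grip":5,"dp":[3.7,-0.1,-0.2],"rotation":[0,0,0]},{"grip":5,"dp":[3.7,-0.1,-0.2],"rotation":[0,0,0]},{"grip":5,"dp":[3.7,-0.1,-0.2],"rotation":[0,0,0]}]';python3 -m creep '[{"grip":5,"dp":[0.3,0,0],"rotation":[0,0,0]},{"grip":5,"dp":[0.6,0,0],"rotation":[0,0,0]},{"grip":5,"dp":[0.9,0,0],"rotation":[0,0,0]},{"grip":5,"dp":[0.9,0,0],"rotation":[0,0,0]},{"grip":5,"dp":[0.9,0,0],"rotation":[0,0,0]}]';python3 -c "
from h import *
rel((.5447,-.3243,.150))
shot('c',zb=bot.read_state()['tool_pos'][2]-.0275)"
```

```text
time: 15.92
tool_pos: [0.5432, -0.3218, 0.1575]
tcp_rot: [-2.217, -0.001, 2.225]
wrist_force: [1.1, 0.1, -0.7]
width: 0.644
time: 16.33
tool_pos: [0.5447, -0.3235, 0.1513]
tcp_rot: [2.221, -0.003, -2.22]
wrist_force: [-0.2, -0.6, -1.1]
width: 0.639
t 16.33 pos [ 0.5447 -0.3235  0.1513] dp cm [0.13 0.08 0.  ] w 0.639 F [-0.2 -0.6 -1.1]
```

View pics/zc.png

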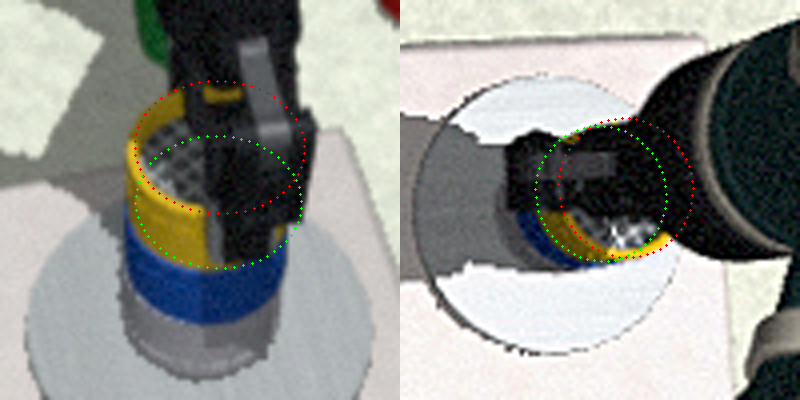

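Yellow is in line and almost down.

```bash
python3 -m creep '[{"grip":5,"dp":[0.15,0.05,0],"rotation":[0,0,0]},{"grip":5,"dp":[0.3,0.05,0],"rotation":[0,0,0]},{"grip":5,"dp":[0.3,0.05,0],"rotation":[0,0,0]}]'
```

```text
time: 16.68
tool_pos: [0.5457, -0.3238, 0.1511]
tcp_rot: [2.224, -0.003, -2.217]
wrist_force: [-2.4, 3.4, 10.7]
width: 0.641
```

```bash
python3 -m creep '[{"grip":7.4,"dp":[0,0,0],"rotation":[0,0,0]},{"grip":7.4,"dp":[0,0,0],"rotation":[0,0,0]},{"grip":7.4,"dp":[0,0,0],"rotation":[0,0,0]},{"grip":7.4,"dp":[0,0,0],"rotation":[0,0,0]}]';python3 -m creep '[{"grip":7.4,"dp":[-2,0,0],"rotation":[0,0,0]},{"grip":7.4,"dp":[-5,0,0],"rotation":[0,0,0]},{"grip":7.4,"dp":[-8,0,0],"rotation":[0,0,0]},{"grip":7.4,"dp":[-8,-3,-2.3],"rotation":[0,0,0]},{"grip":7.4,"dp":[-8,-6,-4.6],"rotation":[0,0,0]}]';python3 -m creep '[{"grip":7.2,"dp":[0,-3,-2.3],"rotation":[0,0,0]},{"grip":7.2,"dp":[0,-6,-4.6],"rotation":[0,0,0]},{"grip":7.2,"dp":[0,-9,-7],"rotation":[0,0,0]},{"grip":7.2,"dp":[2,-12,-9],"rotation":[0,0,0]},{"grip":7.2,"dp":[4,-13,-9.8],"rotation":[0,0,0]}]'
python3 -c "
from h import *
rel((.69,-.1333,.06))
shot('d')
for n in('side','top'):
    f=np.load(f'pics/{n}d.npz');C=cloud(n,f['d']).reshape(-1,3)
    q=C[(np.hypot(C[:,0]-.54,C[:,1]+.324)<.045)&(C[:,2]>.08)];zt=np.percentile(q[:,2],97);t=q[q[:,2]>zt-.006]
    print(zt,cv2.minEnclosingCircle(np.float32(t[:,:2])),len(t))
"
```

```text
time: 17.02
tool_pos: [0.5444, -0.3238, 0.1477]
tcp_rot: [2.221, -0.002, -2.221]
wrist_force: [-0.5, 0.2, -1.2]
width: 0.87
time: 17.43
tool_pos: [0.5919, -0.2656, 0.2314]
tcp_rot: [2.227, -0.01, -2.215]
wrist_force: [1.4, -0.1, -0.5]
width: 0.863
time: 17.85
tool_pos: [0.6924, -0.1295, 0.1891]
tcp_rot: [2.226, 0.002, -2.213]
wrist_force: [-0.9, -0.6, -0.6]
width: 0.846
t 17.85 pos [ 0.6924 -0.1295  0.1891] dp cm [12.91  0.36  0.31] w 0.846 F [-0.9 -0.6 -0.6]
0.15867805175246866 ((0.5413981676101685, -0.3239157497882843), 0.02959987334907055) 457
0.16048304634797272 ((0.544269323348999, -0.32337892055511475), 0.028484467417001724) 189
```

View pics/zd.png

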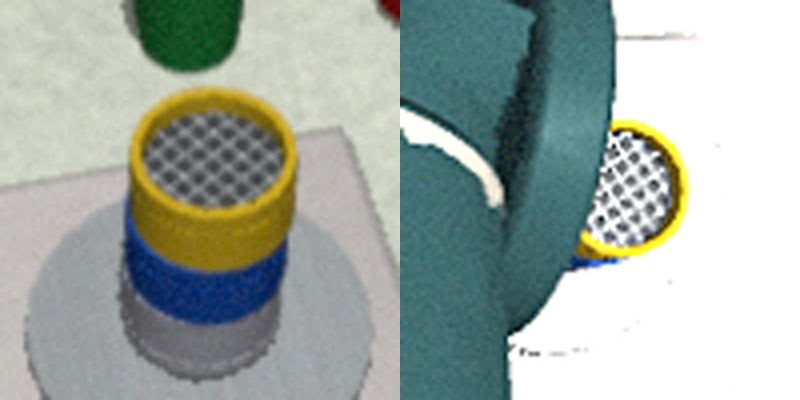

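Yellow is seated with its rim at 0.159 m and coaxial. Next is red.

```bash
python3 -m creep '[{"grip":7.2,"dp":[4,0,0],"rotation":[0,0,0]},{"grip":7.2,"dp":[8,0,0],"rotation":[0,0,0]},{"grip":7.2,"dp":[11,0,0],"rotation":[0,0,0]},{"grip":7.2,"dp":[12,0,0],"rotation":[0,0,0]},{"grip":7.2,"dp":[12,0,0],"rotation":[0,0,0]}]';python3 -m creep '[{"grip":7.2,"dp":[0,0,0],"rotation":[0,0,0]},{"grip":7.2,"dp":[0,0,0],"rotation":[0,0,0]}]';python3 -c "
from h import *
rel((.6895,-.1333,.025))"
```

```text
time: 18.37
tool_pos: [0.6852, -0.1344, 0.0639]
tcp_rot: [-2.213, 0.002, 2.229]
wrist_force: [-0.6, -0.2, 0.3]
width: 0.844
time: 18.53
tool_pos: [0.6907, -0.1351, 0.071]
tcp_rot: [2.226, -0.004, -2.215]
wrist_force: [0.8, 0.1, -0.3]
width: 0.848
t 18.53 pos [ 0.6907 -0.1351  0.071 ] dp cm [ 4.6  -0.19  0.15] w 0.848 F [ 0.8  0.1 -0.3]
```

```bash
python3 -m creep '[{"grip":7.2,"dp":[1.5,-0.15,0.1],"rotation":[0,0,0]},{"grip":7.2,"dp":[3,-0.15,0.1],"rotation":[0,0,0]},{"grip":7.2,"dp":[4.3,-0.15,0.1],"rotation":[0,0,0]},{"grip":7.2,"dp":[4.3,-0.15,0.1],"rotation":[0,0,0]},{"grip":7.2,"dp":[4.3,-0.15,0.1],"rotation":[0,0,0]}]'; python3 -m creep '[{"grip":5,"dp":[0,0,0],"rotation":[0,0,0]},{"grip":5,"dp":[0,0,0],"rotation":[0,0,0]},{"grip":5,"dp":[0,0,0],"rotation":[0,0,0]},{"grip":5,"dp":[0,0,0],"rotation":[0,0,0]},{"grip":5,"dp":[0,0,0],"rotation":[0,0,0]}]' 40;python3 -c "
from h import *
s=bot.read_state()['tool_pos']
rel((s[0]-.6889+.5425,-.3240,.23))"
```

```text
time: 18.95
tool_pos: [0.6859, -0.1321, 0.0224]
tcp_rot: [2.217, -0.001, -2.225]
wrist_force: [1.0, -0.4, -0.4]
width: 0.845
time: 19.37
tool_pos: [0.6879, -0.1326, 0.0251]
tcp_rot: [2.221, -0.002, -2.219]
wrist_force: [-0.1, -0.2, 1.1]
width: 0.641
t 19.37 pos [ 0.6879 -0.1326  0.0251] dp cm [-20.46  19.19  14.62] w 0.641 F [-0.1 -0.2  1.1]
```

```bash
python3 -m creep '[{"grip":5,"dp":[-3,0,0],"rotation":[0,0,0]},{"grip":5,"dp":[-7,0,0],"rotation":[0,0,0]},{"grip":5,"dp":[-11,0,0],"rotation":[0,0,0]},{"grip":5,"dp":[-15,0,0],"rotation":[0,0,0]},{"grip":5,"dp":[-19,0,0],"rotation":[0,0,0]}]';python3 -m creep '[{"grip":5,"dp":[-1,2.4,1.8],"rotation":[0,0,0]},{"grip":5,"dp":[-1,5.5,4.2],"rotation":[0,0,0]},{"grip":5,"dp":[-1,8.6,6.6],"rotation":[0,0,0]},{"grip":5,"dp":[-1,11.7,9],"rotation":[0,0,0]},{"grip":5,"dp":[-1,14.8,11.3],"rotation":[0,0,0]}]';python3 -m creep '[{"grip":5,"dp":[0,2.5,2],"rotation":[0,0,0]},{"grip":5,"dp":[0,4.3,3.3],"rotation":[0,0,0]},{"grip":5,"dp":[0,4.3,3.3],"rotation":[0,0,0]},{"grip":5,"dp":[0,4.3,3.3],"rotation":[0,0,0]},{"grip":5,"dp":[0,4.3,3.3],"rotation":[0,0,0]}]'
python3 -c "
from h import *
rel((.5415,-.3240,.186))
shot('e',zb=bot.read_state()['tool_pos'][2]-.025)"
```

```text
time: 19.78
tool_pos: [0.6872, -0.1321, 0.2166]
tcp_rot: [2.221, -0.002, -2.22]
wrist_force: [1.0, -0.0, -1.4]
width: 0.641
time: 20.2
tool_pos: [0.5733, -0.2811, 0.2255]
tcp_rot: [2.221, -0.002, -2.219]
wrist_force: [0.2, -0.8, -0.7]
width: 0.644
time: 20.62
tool_pos: [0.5417, -0.3229, 0.2252]
tcp_rot: [2.222, -0.002, -2.22]
wrist_force: [0.7, -0.6, -1.7]
width: 0.641
t 20.62 pos [ 0.5417 -0.3229  0.2252] dp cm [3.92 0.1  0.03] w 0.641 F [ 0.7 -0.6 -1.7]
```

View pics/ze.png

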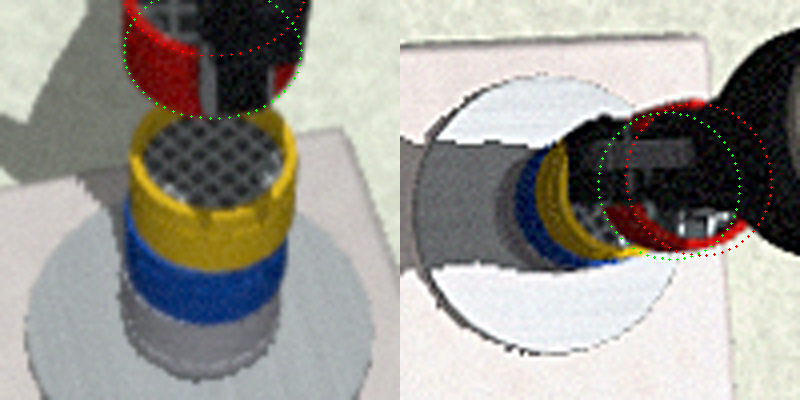

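Red is upright and above the column. Lowering.

```bash
python3 -m creep '[{"grip":5,"dp":[1,0.1,0],"rotation":[0,0,0]},{"grip":5,"dp":[2.4,0.1,0],"rotation":[0,0,0]},{"grip":5,"dp":[3.9,0.1,0],"rotation":[0,0,0]},{"grip":5,"dp":[3.9,0.1,0],"rotation":[0,0,0]},{"grip":5,"dp":[3.9,0.1,0],"rotation":[0,0,0]}]';python3 -m creep '[{"grip":5,"dp":[0.3,0,0],"rotation":[0,0,0]},{"grip":5,"dp":[0.6,0,0],"rotation":[0,0,0]},{"grip":5,"dp":[0.9,0,0],"rotation":[0,0,0]},{"grip":5,"dp":[0.9,0,0],"rotation":[0,0,0]},{"grip":5,"dp":[0.9,0,0],"rotation":[0,0,0]}]';python3 -c "
from h import *
rel((.5415,-.3240,.177))
shot('f',zb=bot.read_state()['tool_pos'][2]-.025)"
```

```text
time: 21.13
tool_pos: [0.5405, -0.3228, 0.1834]
tcp_rot: [-2.217, -0.002, 2.225]
wrist_force: [-0.1, -0.4, -1.1]
width: 0.647
time: 21.55
tool_pos: [0.5417, -0.3244, 0.1774]
tcp_rot: [2.221, -0.003, -2.22]
wrist_force: [-0.3, -0.0, -0.0]
width: 0.642
t 21.55 pos [ 0.5417 -0.3244  0.1774] dp cm [ 0.04 -0.04  0.02] w 0.642 F [-0.3 -0.  -0. ]
```

View pics/zf.png

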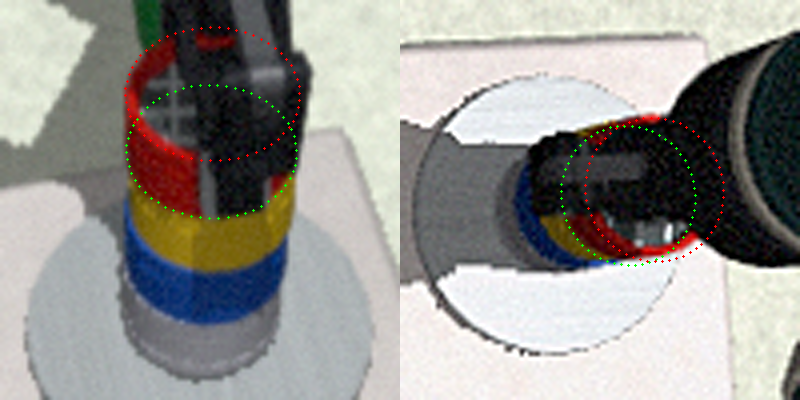

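```bash
python3 -m creep '[{"grip":5,"dp":[0.1,-0.03,-0.1],"rotation":[0,0,0]},{"grip":5,"dp":[0.25,-0.03,-0.1],"rotation":[0,0,0]},{"grip":5,"dp":[0.25,-0.03,-0.1],"rotation":[0,0,0]}]'
```

```text
time: 21.9
tool_pos: [0.5434, -0.3244, 0.1771]
tcp_rot: [2.223, -0.004, -2.217]
wrist_force: [-2.0, 2.1, 8.7]
width: 0.641
```

```bash
python3 -m creep '[{"grip":7.4,"dp":[0,0,0],"rotation":[0,0,0]},{"grip":7.4,"dp":[0,0,0],"rotation":[0,0,0]},{"grip":7.4,"dp":[0,0,0],"rotation":[0,0,0]},{"grip":7.4,"dp":[0,0,0],"rotation":[0,0,0]}]';python3 -m creep '[{"grip":7.4,"dp":[-2,0,0],"rotation":[0,0,0]},{"grip":7.4,"dp":[-5,0,0],"rotation":[0,0,0]},{"grip":7.4,"dp":[-8,0,0],"rotation":[0,0,0]},{"grip":7.4,"dp":[-8,-4,-0.4],"rotation":[0,0,0]},{"grip":7.4,"dp":[-8,-8,-0.8],"rotation":[0,0,0]}]';python3 -m creep '[{"grip":5,"dp":[0,-4,-0.4],"rotation":[0,0,0]},{"grip":5,"dp":[0,-8,-0.8],"rotation":[0,0,0]},{"grip":5,"dp":[0,-12,-1.2],"rotation":[0,0,0]},{"grip":5,"dp":[0,-16,-1.6],"rotation":[0,0,0]},{"grip":5,"dp":[0,-20,-2],"rotation":[0,0,0]}]'
python3 -c "
from h import *
rel((.5724,-.0055,.06))
shot('g')
for n in('side','top'):
    f=np.load(f'pics/{n}g.npz');C=cloud(n,f['d']).reshape(-1,3)
    q=C[(np.hypot(C[:,0]-.54,C[:,1]+.324)<.045)&(C[:,2]>.08)];zt=np.percentile(q[:,2],97);t=q[q[:,2]>zt-.006]
    print(zt,cv2.minEnclosingCircle(np.float32(t[:,:2])),len(t))
"
```

```text
time: 22.23
tool_pos: [0.5425, -0.3238, 0.1743]
tcp_rot: [2.221, -0.002, -2.221]
wrist_force: [0.3, 0.3, -0.1]
width: 0.864
time: 22.65
tool_pos: [0.552, -0.2455, 0.2575]
tcp_rot: [2.228, -0.01, -2.215]
wrist_force: [0.7, 1.5, -1.5]
width: 0.865
time: 23.07
tool_pos: [0.5704, -0.042, 0.2539]
tcp_rot: [2.221, -0.003, -2.22]
wrist_force: [0.8, 0.2, -0.2]
width: 0.589
t 23.07 pos [ 0.5704 -0.042   0.2539] dp cm [19.38 -3.69 -0.2 ] w 0.589 F [ 0.8  0.2 -0.2]
0.18731987556107466 ((0.5430517792701721, -0.323771208524704), 0.029329249635338783) 490
0.18901449378537166 ((0.545673668384552, -0.32209163904190063), 0.028958801180124283) 318
```

View pics/zg.png

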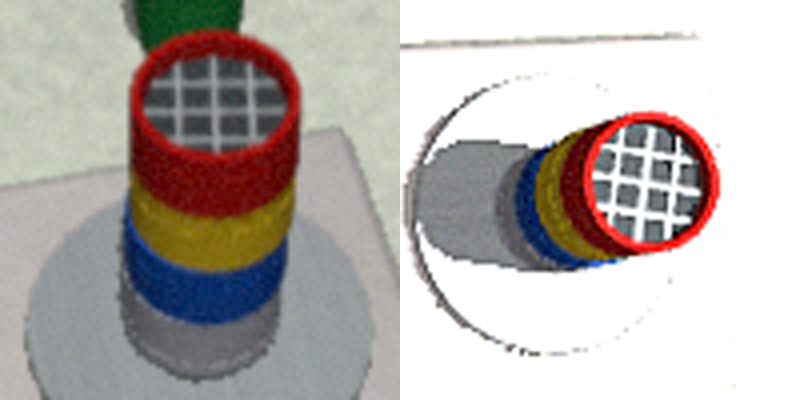

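Red is seated with its rim at 0.188 m, and the column is straight. The lid is last.

```bash
python3 -m creep '[{"grip":5,"dp":[1,-3.8,-0.2],"rotation":[0,0,0]},{"grip":5,"dp":[5,-3.8,-0.2],"rotation":[0,0,0]},{"grip":5,"dp":[9,-3.8,-0.2],"rotation":[0,0,0]},{"grip":5,"dp":[13,-3.8,-0.2],"rotation":[0,0,0]},{"grip":5,"dp":[16,-3.8,-0.2],"rotation":[0,0,0]}]';python3 -m creep '[{"grip":5,"dp":[1,0,0],"rotation":[0,0,0]},{"grip":5,"dp":[1,0,0],"rotation":[0,0,0]},{"grip":5,"dp":[1,0,0],"rotation":[0,0,0]},{"grip":5,"dp":[1,0,0],"rotation":[0,0,0]}]';python3 -c "
from h import *
rel((.5726,-.0055,.033))"
```

```text
time: 23.58
tool_pos: [0.5709, -0.0064, 0.0907]
tcp_rot: [2.217, -0.002, -2.223]
wrist_force: [-0.4, -0.4, -1.3]
width: 0.586
time: 23.92
tool_pos: [0.5749, -0.0066, 0.0866]
tcp_rot: [2.226, -0.003, -2.215]
wrist_force: [-0.0, 0.4, 1.7]
width: 0.585
t 23.92 pos [ 0.5749 -0.0066  0.0866] dp cm [ 5.35 -0.12  0.26] w 0.585 F [-0.   0.4  1.7]
```

```bash
python3 -m creep '[{"grip":5,"dp":[2,-0.1,0.1],"rotation":[0,0,0]},{"grip":5,"dp":[4,-0.1,0.1],"rotation":[0,0,0]},{"grip":5,"dp":[5.1,-0.1,0.1],"rotation":[0,0,0]},{"grip":5,"dp":[5.1,-0.1,0.1],"rotation":[0,0,0]},{"grip":5,"dp":[5.1,-0.1,0.1],"rotation":[0,0,0]}]';python3 -c "
from h import *
rel((.5726,-.0055,.033))"
```

```text
time: 24.33
tool_pos: [0.5724, -0.0054, 0.034]
tcp_rot: [2.222, -0.003, -2.219]
wrist_force: [0.3, -0.1, 1.0]
width: 0.585
t 24.33 pos [ 0.5724 -0.0054  0.034 ] dp cm [ 0.1   0.01 -0.02] w 0.585 F [ 0.3 -0.1  1. ]
```

```bash
python3 -m creep '[{"grip":4,"dp":[0,0,0],"rotation":[0,0,0]},{"grip":3,"dp":[0,0,0],"rotation":[0,0,0]},{"grip":1.5,"dp":[0,0,0],"rotation":[0,0,0]},{"grip":1.5,"dp":[0,0,0],"rotation":[0,0,0]},{"grip":1.5,"dp":[0,0,0],"rotation":[0,0,0]}]' 40;python3 -m creep '[{"grip":1.5,"dp":[0,0,0],"rotation":[0,0,0]},{"grip":1.5,"dp":[0,0,0],"rotation":[0,0,0]},{"grip":1.5,"dp":[0,0,0],"rotation":[0,0,0]}]'
```

```text
time: 24.75
tool_pos: [0.5731, -0.0053, 0.0346]
tcp_rot: [2.224, -0.003, -2.217]
wrist_force: [0.2, 0.8, 6.5]
width: 0.245
time: 25.0
tool_pos: [0.5731, -0.0053, 0.0346]
tcp_rot: [2.224, -0.002, -2.217]
wrist_force: [-1.1, -0.1, 5.0]
width: 0.24
```

```bash
python3 -m creep '[{"grip":1.5,"dp":[-3,0,0],"rotation":[0,0,0]},{"grip":1.5,"dp":[-7,0,0],"rotation":[0,0,0]},{"grip":1.5,"dp":[-11,0,0],"rotation":[0,0,0]},{"grip":1.5,"dp":[-15,0,0],"rotation":[0,0,0]},{"grip":1.5,"dp":[-19,0,0],"rotation":[0,0,0]}]';python3 -m creep '[{"grip":1.5,"dp":[-4,0,0],"rotation":[0,0,0]},{"grip":1.5,"dp":[-4.5,4,0.35],"rotation":[0,0,0]},{"grip":1.5,"dp":[-4.5,8,0.7],"rotation":[0,0,0]},{"grip":1.5,"dp":[-4.5,12,1.05],"rotation":[0,0,0]},{"grip":1.5,"dp":[-4.5,16,1.4],"rotation":[0,0,0]}]';python3 -m creep '[{"grip":1.5,"dp":[0,4,0.35],"rotation":[0,0,0]},{"grip":1.5,"dp":[0,8,0.7],"rotation":[0,0,0]},{"grip":1.5,"dp":[0,12,1],"rotation":[0,0,0]},{"grip":1.5,"dp":[0,14.5,1.3],"rotation":[0,0,0]},{"grip":1.5,"dp":[0,15.8,1.4],"rotation":[0,0,0]}]';python3 -m creep '[{"grip":1.5,"dp":[0,0,0],"rotation":[0,0,0]},{"grip":1.5,"dp":[0,0,0],"rotation":[0,0,0]},{"grip":1.5,"dp":[0,0,0],"rotation":[0,0,0]}]';python3 - <<'E'
from h import *
rel((.5449,-.3238,.226))
t=bot.read_state()['tool_pos'];th=np.linspace(0,6.28,60);a=[]
for n in('side','top'):
    p,d=bot.read_camera(n);q=cv2.convertScaleAbs(p,alpha=1.6)
    c=proj(n,[[.54,-.324,.2]])[0].astype(int)-50
    q=cv2.resize(q[c[1]:c[1]+100,c[0]:c[0]+100],(400,400),interpolation=cv2.INTER_CUBIC)
    for z,col in((.013,(255,0,0)),(.007,(0,255,0))):
        for u,v in proj(n,np.c_[t[0]+.028*np.cos(th),t[1]+.028*np.sin(th),0*th+t[2]-.0346+z]): cv2.circle(q,(int((u-c[0]+.5)*4),int((v-c[1]+.5)*4)),1,col,-1)
    a.append(q)
cv2.imwrite('pics/zh.png',np.hstack(a)[:,:,::-1])
E
```

```text
time: 25.42
tool_pos: [0.5709, -0.0048, 0.2245]
tcp_rot: [2.22, -0.002, -2.221]
wrist_force: [0.2, 0.2, -1.3]
width: 0.241
time: 25.83
tool_pos: [0.5573, -0.166, 0.269]
tcp_rot: [2.221, -0.001, -2.218]
wrist_force: [0.3, 0.1, -2.2]
width: 0.241
time: 26.25
tool_pos: [0.5424, -0.3262, 0.2681]
tcp_rot: [-2.22, 0.007, 2.222]
wrist_force: [-0.1, 0.4, -1.2]
width: 0.241
time: 26.5
tool_pos: [0.5436, -0.3214, 0.2683]
tcp_rot: [2.221, -0.0, -2.221]
wrist_force: [0.0, 1.4, -0.8]
width: 0.243
t 26.50 pos [ 0.5436 -0.3214  0.2683] dp cm [ 4.23  0.23 -0.13] w 0.243 F [ 0.   1.4 -0.8]
```

View pics/zh.png

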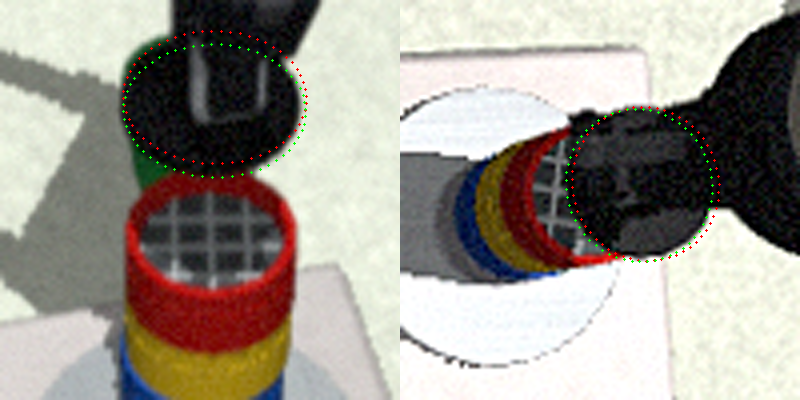

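The lid is level and above the red sieve's opening. Lowering.

```bash
python3 -m creep '[{"grip":1.5,"dp":[1,0.1,-0.1],"rotation":[0,0,0]},{"grip":1.5,"dp":[2.5,0.1,-0.1],"rotation":[0,0,0]},{"grip":1.5,"dp":[4.2,0.1,-0.1],"rotation":[0,0,0]},{"grip":1.5,"dp":[4.2,0.1,-0.1],"rotation":[0,0,0]},{"grip":1.5,"dp":[4.2,0.1,-0.1],"rotation":[0,0,0]}]';python3 -m creep '[{"grip":1.5,"dp":[0.3,0,0],"rotation":[0,0,0]},{"grip":1.5,"dp":[0.6,0,0],"rotation":[0,0,0]},{"grip":1.5,"dp":[0.9,0,0],"rotation":[0,0,0]},{"grip":1.5,"dp":[0.9,0,0],"rotation":[0,0,0]},{"grip":1.5,"dp":[0.9,0,0],"rotation":[0,0,0]}]'
```

```text
time: 27.02
tool_pos: [0.5439, -0.3224, 0.2248]
tcp_rot: [2.218, 0.001, -2.224]
wrist_force: [-1.1, 0.3, -0.2]
width: 0.24
time: 27.43
tool_pos: [0.5446, -0.3239, 0.2178]
tcp_rot: [2.221, -0.003, -2.22]
wrist_force: [0.3, -1.0, -1.4]
width: 0.236
```

```bash
python3 -m creep '[{"grip":1.5,"dp":[0.15,0,0],"rotation":[0,0,0]},{"grip":1.5,"dp":[0.3,0,0],"rotation":[0,0,0]},{"grip":1.5,"dp":[0.3,0,0],"rotation":[0,0,0]}]'
```

```text
time: 27.68
tool_pos: [0.5451, -0.3242, 0.2157]
tcp_rot: [2.222, -0.004, -2.218]
wrist_force: [0.1, 0.7, 3.0]
width: 0.24
```

```bash
python3 -m creep '[{"grip":5,"dp":[0,0,0],"rotation":[0,0,0]},{"grip":5,"dp":[0,0,0],"rotation":[0,0,0]},{"grip":5,"dp":[0,0,0],"rotation":[0,0,0]},{"grip":5,"dp":[0,0,0],"rotation":[0,0,0]},{"grip":5,"dp":[0,0,0],"rotation":[0,0,0]}]';python3 -m creep '[{"grip":5,"dp":[-2,0,0],"rotation":[0,0,0]},{"grip":5,"dp":[-5,0,0],"rotation":[0,0,0]},{"grip":5,"dp":[-8,0,0],"rotation":[0,0,0]},{"grip":5,"dp":[-8,-4,0],"rotation":[0,0,0]},{"grip":5,"dp":[-8,-8,0],"rotation":[0,0,0]}]';python3 -m creep '[{"grip":5,"dp":[0,-4,0],"rotation":[0,0,0]},{"grip":5,"dp":[0,-8,0],"rotation":[0,0,0]},{"grip":5,"dp":[0,-12,0],"rotation":[0,0,0]},{"grip":5,"dp":[0,-12,0],"rotation":[0,0,0]},{"grip":5,"dp":[0,-12,0],"rotation":[0,0,0]}]'
python3 - <<'E'
from h import *
a=[]
for n in('side','top'):
    p,d=bot.read_camera(n);q=cv2.convertScaleAbs(p,alpha=1.5)
    c=proj(n,[[.54,-.324,.16]])[0].astype(int)-65
    a.append(cv2.resize(q[c[1]:c[1]+130,c[0]:c[0]+130],(400,400),interpolation=cv2.INTER_CUBIC))
    C=cloud(n,d).reshape(-1,3); near=np.hypot(C[:,0]-.543,C[:,1]+.324)<.04
    for lo,hi in((.19,.2),(.215,.235)):
        t=C[near&(C[:,2]>lo)&(C[:,2]<hi)]
        if len(t): print(n,np.median(t[:,2]).round(4),len(t),cv2.minEnclosingCircle(np.float32(t[:,:2])))
    cv2.imwrite(f'pics/{n}end.png',p[:,:,::-1])
cv2.imwrite('pics/zi.png',np.hstack(a)[:,:,::-1])
E
```

```text
time: 28.1
tool_pos: [0.5445, -0.3238, 0.2144]
tcp_rot: [2.221, -0.002, -2.221]
wrist_force: [0.2, -0.5, 0.2]
width: 0.583
time: 28.52
tool_pos: [0.5459, -0.2453, 0.2976]
tcp_rot: [2.227, -0.01, -2.215]
wrist_force: [0.8, 0.0, -0.8]
width: 0.588
time: 28.93
tool_pos: [0.5446, -0.1217, 0.2944]
tcp_rot: [2.219, 0.002, -2.218]
wrist_force: [-0.3, -0.5, 0.3]
width: 0.585
side 0.1931 882 ((0.543862521648407, -0.32376915216445923), 0.028846703469753265)
side 0.2243 240 ((0.5441892147064209, -0.324873149394989), 0.01174970157444477)
```

View pics/zi.png

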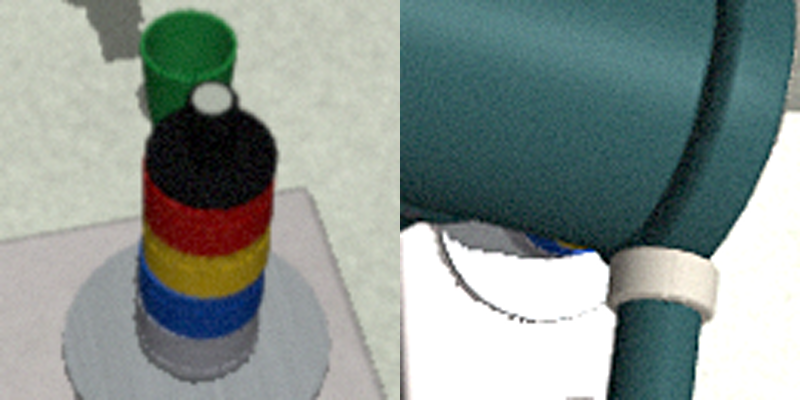

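View pics/sideend.png

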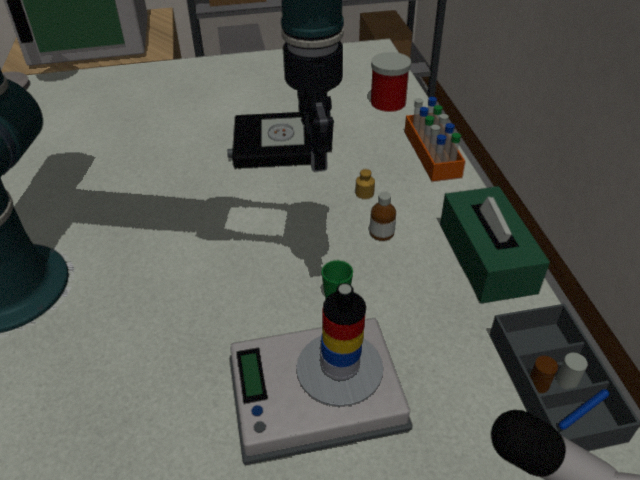

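The column stands straight: disc top 0.193 m (expected 0.194), knob top 0.224 m (0.226), lid axis about 1 mm from red's. The cup (337,280), bottle (383,217), weight (366,184) and dish are where they were. Handing in.

```bash
python3 -c "
from workcell import bot
print(bot.read_state()['time'],bot.finish_job())"
```

```text
the job is handed in; nothing more can be done
29.0333 None
```

The column is built on the balance: receiver, blue, yellow and red sieves, then the lid. I let go of each piece, backed the arm away and handed in at 29.0 s of the allowed 128 s.

- **Seating:** after each sieve was released, its rim measured at the height it should have: 0.130, 0.159 and 0.188 m, within about 2 mm. The lid's disc top reads 0.193 m against an expected 0.194 m, and its knob top 0.224 m against 0.226 m.
- **Alignment:** the receiver stands within about 2 mm of the pan centre. The lid's axis is about 1 mm from the red sieve's in the side camera.
- **Camera disagreement:** the two cameras differ by 2–4 mm in x, so the alignment figures are no better than that. The top camera also read heights 2–3 mm high.
- **Final check:** the arm blocked the top camera's view of the finished column, so the last check of the lid came from the side camera alone.
- **Bystanders:** the bottle, cup, weight and dish look unmoved in the last side picture. I judged this by eye and did not re-measure them.
- **Forces:** no force reading went above about 12 N.

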